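# Mount the near-vision target in the desk clamp

### The job

Mount the near-vision target in the desk clamp: slide its flat foot in between the guide rails, under the clamp screw, until the end of the foot is fully home against the back stop and lying flat. Then turn the clamp knob clockwise until the pressure shoe just touches the foot and give it a quarter turn more, no tighter, so that the target is held; leave the other things on the desk alone.

Things in the scene. Friction and masses are not known exactly. Their poses are not given: they have to be found in the camera images.
- target: Near-vision target, loose, about 0.4 kg: a flat aluminium foot 145 mm long, 40 wide, 10 thick, with a heavy upright steel post near one end (most of the weight) and a white disc with dark rings, 40 mm across, on the post's outer face. Origin: middle of the lower edge of the foot's free end; x points from the post out of the free end, along the foot, z up. It starts standing on the desk.
- post_grip (a point): On the axis of the target's post, 132 mm back from the foot's free end and 58 mm above the foot's underside: the place to hold it, across its 28 mm width (along the target's y). The post is 22 mm along the foot; its top is 78 mm above the foot's underside; the disc sticks out 6 mm from its outer face.
- foot_tip (a point): Middle of the lower edge of the foot's free end (same as the target's origin and axes).
- clamp: Desk clamp, fixed to the desk: aluminium base plate 200 x 84 x 8 mm with a grey upright spine at one end, whose arm reaches back over the plate (arm 58 to 76 mm above the desk, collar on it to 82 mm). Origin on the desk under the screw axis; x is the push-in direction, z up. The plate runs from x = -140 to +60 mm; the stop face (spine) is at x = 32 mm.
- stop (a point): Foot of the stop face, on the plate's top (8 mm above the desk), midway between the rails; axes as the clamp's. The foot is home when foot_tip is here with the target's axes along the clamp's. Rails: steel, 7 mm high, 44 mm apart inside (foot 40), from the stop back 60 mm, then widening to about 59 mm apart 88 mm before the stop.
- screw: The clamp's vertical steel screw with its black knob on top and a sprung round steel pressure shoe, 24 mm wide, below. Origin on the axis at the knob's underside, 102 mm above the desk at knob joint 0; it sinks 4 mm per radian of the knob. How far the shoe hangs down differs each time and is not told: with the foot in place it touches at a knob joint between about 1 and 2.9 rad.
- knob (a joint): Knob angle, rad, 0 to 6.2; starts between 0 and 0.3, grows clockwise seen from above (tightening), stays where left. Friction takes about 0.22 N m either way (it may flip when the hand stops); the touch adds some 0.08 N m within 0.3 rad, then 0.065 N m per rad. The shoe's spring presses about 20 N just after the touch, 45 N a quarter turn after it; over 58 N is overtightened.
- knob_grip (a point): On the screw axis, 28 mm above the knob's underside, the height to grip; turns and sinks with the knob. The knob is a round flange 42 mm wide, 9 mm high, carrying an upright bar 42 mm long, 14 mm thick, its top 42 mm above the knob's underside. The point's x lies along the bar: pinch the 14 mm thickness, along the point's y.
- ring_stand: Bystander: lens-ring stand with a round foot 64 mm wide, 115 mm tall, loose.
- drops: Bystander: small white bottle 28 mm wide, 60 mm tall, loose.
- penlight: Bystander: aluminium penlight 120 mm long, lying, loose.
- pd_rule: Bystander: grey ruler 180 x 24 x 4 mm, lying, loose.
- occluder: Bystander: black eye cover on a flat handle, about 150 mm long, lying, loose.
- pen_cup: Bystander: grey cup 72 mm wide, 90 mm tall, loose.
- tablet: Bystander: black tablet 170 x 240 x 8 mm, lying, loose.
There are look-alikes about, which are no part of the job. What is shaped like the clamp but blue is not meant.

How it is judged (in metres and radians):
On the way, in this order (a step that is already met when the one before it is completed fails the run):
1. the foot is home against the stop, between the rails, flat on the plate (x of foot_tip in the frame of stop between -0.005 and 0.004 m and y of foot_tip in the frame of stop between -0.005 and 0.005 m and z of foot_tip in the frame of stop below 0.003 m and angle between the x axis of target and the x axis of clamp, either way round below 0.08 rad), for 0.2 s.
2. the shoe has touched the foot (contact force between screw and target above 5 N), for 0.1 s.
At the end, for the whole second after the job is handed in: The foot is home (within 5 mm of the stop, midway between the rails within 5 mm, flat on the plate within 3 mm, in line with the clamp within 0.08 rad), at rest, and the shoe presses it with 39 to 51 N, which is a quarter turn past the touch give or take about 20 degrees; the knob is let go (all of step 1 and z of foot_tip in the frame of stop above -0.003 m and angle between target's own z axis and vertical below 0.06 rad and linear speed of target below 0.01 m/s and contact force between screw and target between 39 and 51 N).
It fails at once if the clamp is overtightened (more than 58 N) (contact force between screw and target above 58 N).
It fails at once if a bystander is disturbed (moved more than 30 mm) (distance of any of ring_stand, drops, penlight, pd_rule, occluder, pen_cup, tablet from where it was at the start of the episode above 0.03 m).
It also fails if it takes over 72 s, if anything falls off the work surface, if the arm or the gripper's body presses on something with over 40 N, if the wrist force passes 120 N, or if a joint passes its speed limit or range.

### The arm

A 6-joint arm with a two-finger parallel gripper is mounted at the origin on the work surface. World frame = base frame: x ahead of the robot, y to its left, z up, the work surface at z = 0. Lengths are in mm, angles in rad, forces in N, time in s.
With the tool pointing down it reaches from about 350 to 875 mm from the base axis. Payload 4.2 kg.
Tool frame: the origin (TCP) lies on the centre line of the jaws, within the pads' length; the fingertips stand 19 mm ahead of it and the grasp point (between the pads) is the TCP (ctrl.finger_overhang is the distance from the TCP to the fingertips, in mm); z points along the fingers, y is the direction in which the jaws open and shut (so a half turn about z gives the same grasp; the last joint's range is limited). The gripper opens to 85 mm and grips with 20 to 120 N. Pads are 22 mm wide; open, the fingers measure 114 mm over their backs; the gripper's body (76 mm by 85 mm) begins 54 mm behind the grasp point. The pads swing forward as they close: fully open they stand 13 mm farther back than shut.
Start: joints at [1.397, 0.385, 0.008, 0, -1.194, -0.259], TCP at [262.1, 567.365, 224.512] pointing down, gripper open.
Joint ranges: [-3.14, 3.14], [-1.21, 2.06], [-1.07, 1.41], [-3.16, 2.05], [-2.99, -0.16], [-3.1, 3.1]. Speed limits (rad/s): [2.79, 2.79, 3.14, 3.14, 3.14, 3.14].

### API

Orientations are given as a unit quaternion [w, x, y, z].
In Python, from cell import ctrl gives the robot as it stands.
- The arm moves only by the tool jog_arm, never from a script. Its argument "moves" is a list of rows, each an object with "twist": the turn, a rotation vector about the tool's x, y, z in degrees, a list of three; "slide": the shift along the tool's x, y, z in mm, a list of three; "gripper": the closure in counts, from 0 (fully open) to 255 (shut). A call has 1 to 12 rows; each row is the pose to reach, as a shift and turn from the pose commanded when the call began, along the tool's axes at that moment; what a row does not reach only later rows make up. A row lasts 1/12 s, in which the tool goes at most 41.7 mm and 7.16 degrees, less where a joint would pass 70% of its speed; a pose out of reach is approached as far as the arm can. A call with a gripper value outside its range is refused whole. The fingers move at their own pace and stop on an object; "squeeze" is the grip in N (left out, the last holds). Time passes only in rows, so rows that repeat a pose let the fingers close. It gives the time, the measured TCP pose, the force and the opening at its end, in the units of the state.
- ctrl.sense(): the state, without advancing time (a new reading comes with each control period).
- ctrl.grab_frame(name): name is "scene" or "top" or "wrist"; returns a dict with "frame" (480x640x3 uint8, red, green, blue), "fx", "fy", "cx", "cy" (pixels), "origin" and "rotation" of the camera in the world; the wrist camera has in their place "mount" (4x4, takes a point from camera to tool coordinates, whose origin is the TCP and whose axes are the flange's). Camera axes: x right, y down, z forward; pixel columns grow to the right and rows downward; lengths in mm; the calibration is good to about 2 mm. A picture is of the moment at which its call begins: read the wrist's pose just before it. There is no depth.
- ctrl.close_job(): hands the job in, once; it reports no verdict.
The state is a dict: "clock": time; "joints": joint angles; "dq": joint speeds; "effort": joint torques, N m; "position": TCP position; "ee_rot": TCP orientation; "contact_force": force on the tool from outside, world axes, zero at the start; "ft_torque": the same for the moment, N m; "finger_gap": finger opening in mm.
Only numpy, scipy, OpenCV 4.12 (cv2) and the standard library are available. Lean on these libraries where they do the work, as an engineer would, in place of code of your own. Each camera call takes 0.05 s, during which the arm holds its last target.

## Working session

There is one attempt and no reset: what is moved stays moved. The work goes in short steps, Python scripts to look and compute and a tool call to move; the robot and the scene stay as the last step left them, time stands still between calls to the robot, and variables do not carry over. Pictures are saved under pics/ and viewed, and the job is handed in when it is done.

Besides the shell and the picture viewer there is one more tool, called after "Request:" as name(argument=value, ...) on one line, values as JSON. jog_arm: Moves the arm, as the interface text tells. Its arguments: {"type":"object","properties":{"moves":{"type":"array","items":{"type":"object","properties":{"twist":{"type":"array","items":{"type":"number"}},"slide":{"type":"array","items":{"type":"number"}},"gripper":{"type":"number"}}}},"squeeze":{"type":"number"}},"required":["moves"]}

```bash
mkdir -p pics; ls; python3 - <<'E'
from cell import ctrl
import cv2
print(ctrl.sense())
for n in ["scene","top","wrist"]:
    f=ctrl.grab_frame(n)
    cv2.imwrite(f"pics/{n}0.png",f["frame"][:,:,::-1])
    print(n,{k:v for k,v in f.items() if k!="frame"})
E
```

```text
pics
{'clock': 0.0, 'joints': array([ 1.39658998e+00,  3.85527336e-01,  6.61210414e-03, -4.91140098e-04,
       -1.19400318e+00, -2.58589232e-01]), 'dq': array([-0.00029316, -0.00116067, -0.00049722,  0.00013438,  0.00025197,
       -0.0009301 ]), 'effort': array([-1.39019294e-04, -3.92286336e+01,  1.88395929e+01,  4.18619916e+00,
       -4.77646419e-03, -1.53355995e-06]), 'position': array([261.87023275, 566.82460924, 223.43503906]), 'ee_rot': array([ 1.06972520e-03,  9.76657194e-01, -2.14801182e-01, -1.83290401e-04]), 'contact_force': array([ 0.44366745, -0.34457905, -0.73093478]), 'ft_torque': array([-0.02909895,  0.02725293,  0.02666888]), 'finger_gap': 85.09952939865182}
scene {'fx': 532.7576150551497, 'fy': 532.7576150551497, 'cx': 323.8709267714346, 'cy': 240.3208767928389, 'origin': array([1264.07496239, -328.00764619,  987.69011511]), 'rotation': array([-0.32333329,  0.78759489,  0.48701306, -0.19485418])}
top {'fx': 562.9284566077347, 'fy': 562.9284566077347, 'cx': 327.9744689126198, 'cy': 234.5915200971118, 'origin': array([ 271.55898932,   63.72166363, 1359.50302962]), 'rotation': array([-0.05039395,  0.70614102, -0.70361159,  0.06128654])}
wrist {'fx': 400.0690117679391, 'fy': 400.0690117679391, 'cx': 310.8638695499703, 'cy': 234.96957048045223, 'mount': array([[-8.65772564e-04, -9.48953319e-01, -3.15415359e-01,
         8.05958364e+01],
       [ 9.99999483e-01, -6.53523743e-04, -7.78683043e-04,
        -8.20469220e-02],
       [ 5.32802433e-04, -3.15415870e-01,  9.48953395e-01,
        -1.49143492e+02],
       [ 0.00000000e+00,  0.00000000e+00,  0.00000000e+00,
         1.00000000e+00]])}
```

View pics/top0.png

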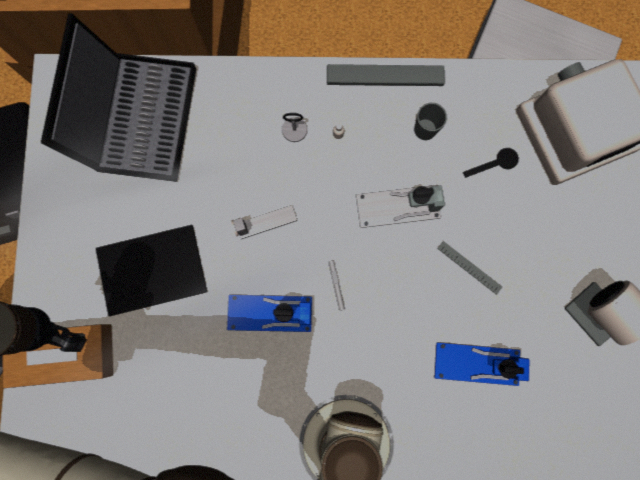

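View pics/scene0.png

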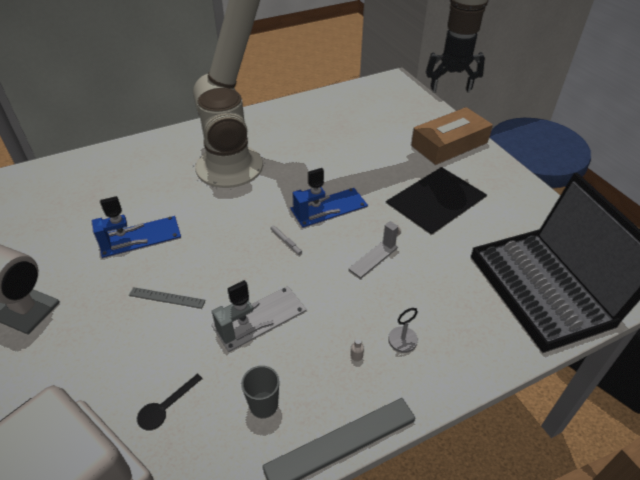

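View pics/wrist0.png

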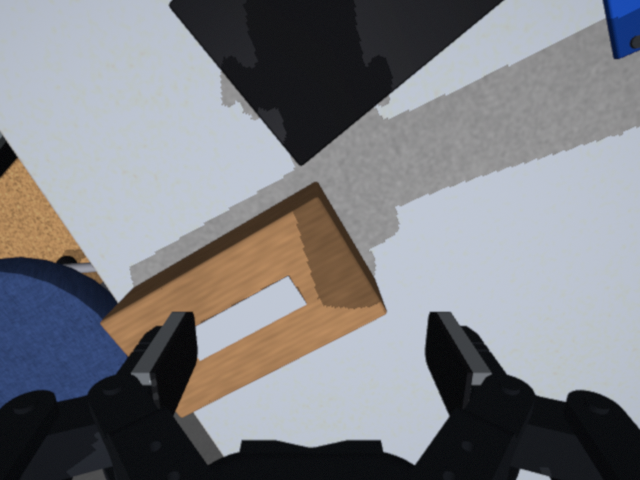

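```bash
cat > h.py <<'E'
import numpy as np, cv2
from scipy.spatial.transform import Rotation as R
from cell import ctrl
def q(v): return R.from_quat([v[1],v[2],v[3],v[0]])
def cam(f,st=None):
    if "mount" in f:
        M=f["mount"]; T=np.eye(4); T[:3,:3]=q(st["ee_rot"]).as_matrix(); T[:3,3]=st["position"]
        W=T@M; return W[:3,:3],W[:3,3]
    return q(f["rotation"]).as_matrix(),np.array(f["origin"])
def pix2w(c,uv,z):
    K,Rm,o=c; d=Rm@np.array([(uv[0]-K[2])/K[0],(uv[1]-K[3])/K[1],1]); return o+d*(z-o[2])/d[2]
def w2pix(c,p):
    K,Rm,o=c; x=Rm.T@(np.array(p)-o); return np.array([K[0]*x[0]/x[2]+K[2],K[1]*x[1]/x[2]+K[3]])
def grab(n,save=None):
    st=ctrl.sense(); f=ctrl.grab_frame(n); Rm,o=cam(f,st)
    if save: cv2.imwrite(f"pics/{save}.png",f["frame"][:,:,::-1])
    return f["frame"][:,:,::-1].copy(),((f["fx"],f["fy"],f["cx"],f["cy"]),Rm,o),st
def crop(im,x0,y0,x1,y1,s,name):
    c=cv2.resize(im[y0:y1,x0:x1],None,fx=s,fy=s,interpolation=cv2.INTER_CUBIC); cv2.imwrite(f"pics/{name}.png",c)
E
python3 - <<'E'
from h import *
im=cv2.imread('pics/top0.png'); crop(im,220,170,450,270,3.4,'tc'); 
im=cv2.imread('pics/scene0.png'); crop(im,200,210,420,360,3.5,'sc')
E
```

```text
(no output)
```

View pics/tc.png

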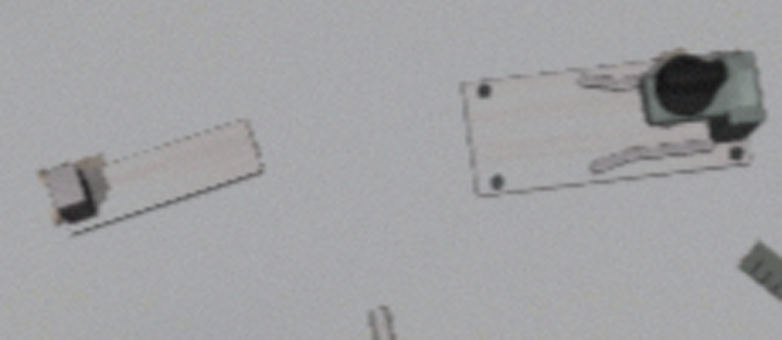

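View pics/sc.png

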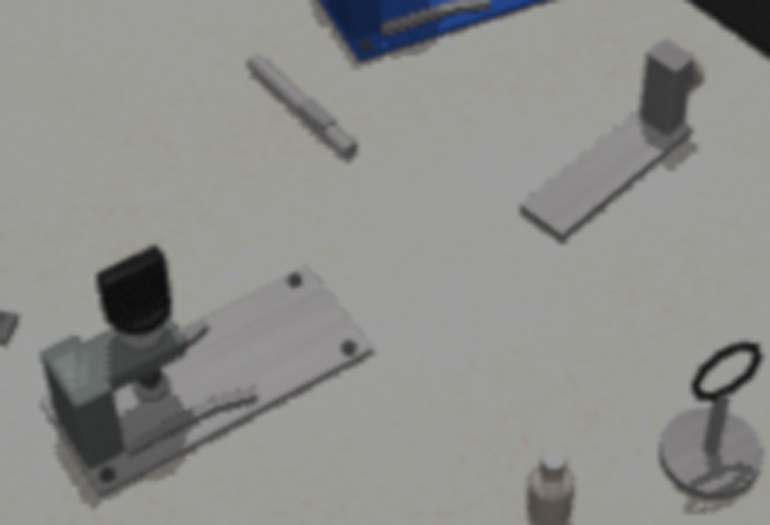

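```bash
python3 - <<'E'
from h import *
im,c,st=grab("top")
P=lambda u,v,z: pix2w(c,(220+u/3.4,170+v/3.4),z)
np.set_printoptions(precision=1,suppress=True)
a,b,d=P(247,119,10),P(264,171,10),P(73,235,5)
print("foot",a,b,d,np.linalg.norm(a-b),np.linalg.norm(b-d))
a,b,d=P(463,83,8),P(478,195,8),P(750,163,8)
print("plate",a,b,d,np.linalg.norm(a-b),np.linalg.norm(b-d))
x=d-b; print(np.degrees(np.arctan2(x[1],x[0])))
print(P(690,85,144))
E
```

```text
foot [559.6 129.7  10. ] [521.7 117.1  10. ] [475.4 253.1   5. ] 40.0149569749085 143.71843899466504
plate [587.6 -26.1   8. ] [505.4 -36.4   8. ] [ 529.8 -232.8    8. ] 82.86747118408233 197.93310578153898
-82.91965079043844
[ 555.3 -165.2  144. ]
```

```bash
cat >> h.py <<'E'
np.set_printoptions(precision=2,suppress=True)
def goal(p,yaw):
    """slide/twist to reach world p with tool down, tool-x at yaw deg"""
    st=ctrl.sense(); Rm=q(st["ee_rot"])
    tgt=R.from_euler('z',yaw,degrees=True)*R.from_euler('x',180,degrees=True)
    print("slide",Rm.inv().apply(np.array(p)-st["position"]),"twist",(Rm.inv()*tgt).as_rotvec(degrees=True))
def tell():
    s=ctrl.sense(); x=q(s["ee_rot"]).as_matrix()[:,0]
    print("t",round(s["clock"],2),"p",s["position"],"yaw",np.degrees(np.arctan2(x[1],x[0])),"F",s["contact_force"],"M",s["ft_torque"],"gap",round(s["finger_gap"],2),"j",s["joints"],"e6",s["effort"][5])
E
python3 - <<'E'
from h import *
goal((498,248.4,200),-71.2)
E
```

```text
slide [347.9  190.2   24.14] twist [ 0.07 -0.04 46.4 ]
```

Request:
jog_arm(moves=[{"slide":[348,190,24],"twist":[0,0,46.4]},{"slide":[348,190,24],"twist":[0,0,46.4]},{"slide":[348,190,24],"twist":[0,0,46.4]},{"slide":[348,190,24],"twist":[0,0,46.4]},{"slide":[348,190,24],"twist":[0,0,46.4]},{"slide":[348,190,24],"twist":[0,0,46.4]},{"slide":[348,190,24],"twist":[0,0,46.4]},{"slide":[348,190,24],"twist":[0,0,46.4]},{"slide":[348,190,24],"twist":[0,0,46.4]},{"slide":[348,190,24],"twist":[0,0,46.4]},{"slide":[348,190,24],"twist":[0,0,46.4]},{"slide":[348,190,24],"twist":[0,0,46.4]}])

```text
invalid input at $.moves[0]: expected keys twist, slide, gripper
```

```bash
python3 - <<'E'
from h import *
tell()
im,c,st=grab("wrist","w1")
# expected pixels
u=np.array([np.cos(np.radians(-71.2)),np.sin(np.radians(-71.2))]);n=np.array([-u[1],u[0]])
o=np.array([540.6,123.4])
for nm,x,y,z in [("tipL",0,20,10),("tipR",0,-20,10),("postFL",-121,14,78),("postFR",-121,-14,78),("postBL",-143,14,78),("postBR",-143,-14,78)]:
    p=o+u*x+n*y; print(nm,p,w2pix(c,(p[0],p[1],z)))
E
```

```text
t 0.2 p [262.   567.04 223.84] yaw -24.803752302574466 F [ 0.7  -0.38 -0.92] M [-0.06 -0.02  0.01] gap 85.1 j [ 1.4   0.39  0.01 -0.   -1.19 -0.26] e6 -7.719778949422107e-07
tipL [559.53 129.85] [ 789.63 -590.83]
tipR [521.67 116.95] [ 817.86 -512.34]
postFL [514.86 242.46] [ 707.16 -530.46]
postFR [488.35 233.43] [ 733.59 -466.4 ]
postBL [507.77 263.28] [ 664.78 -482.12]
postBR [481.26 254.26] [ 691.93 -421.12]
```

View pics/w1.png

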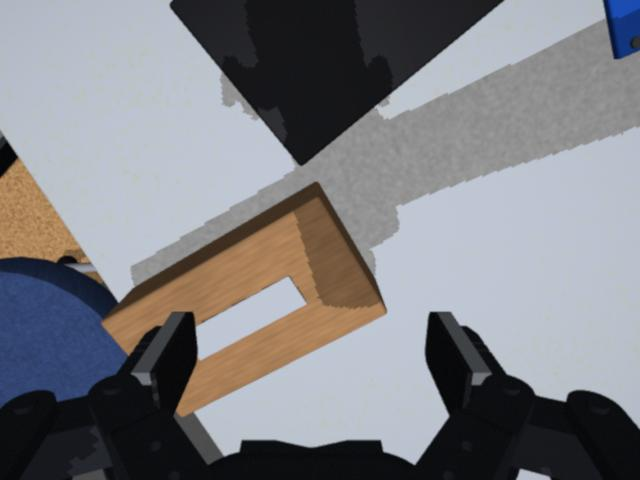

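The call was refused: every row needs a gripper value. I'll send it again with one.

Request:
jog_arm(moves=[{"slide":[348,190,24],"twist":[0,0,46.4],"gripper":0},{"slide":[348,190,24],"twist":[0,0,46.4],"gripper":0},{"slide":[348,190,24],"twist":[0,0,46.4],"gripper":0},{"slide":[348,190,24],"twist":[0,0,46.4],"gripper":0},{"slide":[348,190,24],"twist":[0,0,46.4],"gripper":0},{"slide":[348,190,24],"twist":[0,0,46.4],"gripper":0},{"slide":[348,190,24],"twist":[0,0,46.4],"gripper":0},{"slide":[348,190,24],"twist":[0,0,46.4],"gripper":0},{"slide":[348,190,24],"twist":[0,0,46.4],"gripper":0},{"slide":[348,190,24],"twist":[0,0,46.4],"gripper":0},{"slide":[348,190,24],"twist":[0,0,46.4],"gripper":0},{"slide":[348,190,24],"twist":[0,0,46.4],"gripper":0}])

```text
clock: 1.25
position: [498.9, 247.7, 200.2]
ee_rot: [0.0, 0.812, -0.583, -0.0]
contact_force: [0.1, 0.9, 0.7]
finger_gap: 85.6
```

```bash
cat > l.py <<'E'
from h import *
tell()
im,c,st=grab("wrist","w1")
u=np.array([np.cos(np.radians(-71.2)),np.sin(np.radians(-71.2))]);n=np.array([-u[1],u[0]])
o=np.array([540.6,123.4])
for nm,x,y,z in [("tipL",0,20,10),("tipR",0,-20,10),("postFL",-121,14,78),("postFR",-121,-14,78),("postBL",-143,14,78),("postBR",-143,-14,78)]:
    p=o+u*x+n*y; print(nm,p,w2pix(c,(p[0],p[1],z)))
E
python3 l.py
```

```text
t 1.25 p [498.85 247.68 200.23] yaw -71.36219826977396 F [0.08 0.94 0.74] M [-0.    0.04 -0.02] gap 85.56 j [ 0.75  0.29 -0.2  -0.   -1.08 -0.43] e6 0.02913024101871997
tipL [559.53 129.85] [284.57  32.47]
tipR [521.67 116.95] [336.86  32.26]
postFL [514.86 242.46] [291.29 208.27]
postFR [488.35 233.43] [331.33 208.13]
postBL [507.77 263.28] [291.88 238.04]
postBR [481.26 254.26] [330.95 237.9 ]
```

View pics/w1.png

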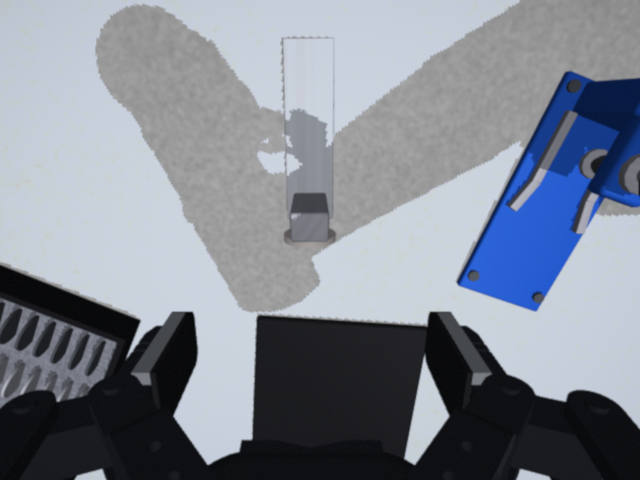

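```bash
python3 - <<'E'
from h import *
im=cv2.imread('pics/w1.png'); crop(im,270,20,350,60,8,'w1a'); crop(im,270,180,350,260,7,'w1b')
E
```

```text
(no output)
```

View pics/w1a.png

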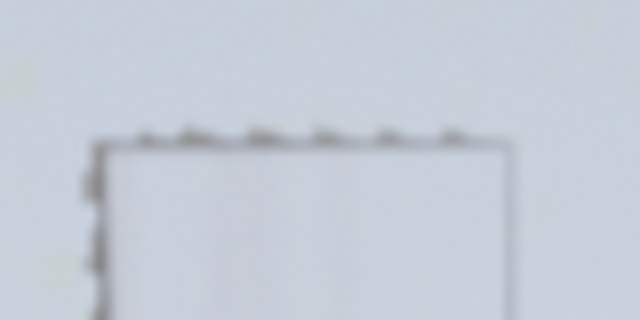

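View pics/w1b.png

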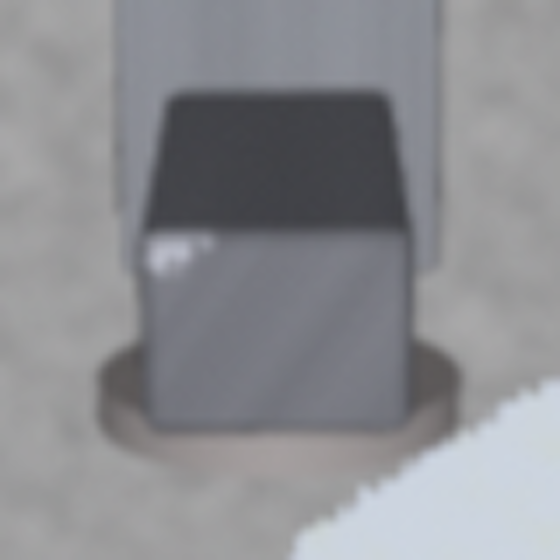

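```bash
python3 - <<'E'
from h import *
f=ctrl.grab_frame("wrist"); st=ctrl.sense(); Rm,o=cam(f,st); c=((f["fx"],f["fy"],f["cx"],f["cy"]),Rm,o)
t1,t2=pix2w(c,(283,38.5),10),pix2w(c,(333.8,38.5),10)
P=[pix2w(c,p,78) for p in [(290.7,213.2),(328.5,213.2),(291.3,241.2),(328.3,241.2)]]
pc=np.mean(P,axis=0); tc=(t1+t2)/2; d=tc-pc
print(t1,t2,np.linalg.norm(t1-t2),pc,np.linalg.norm(P[0]-P[1]),np.linalg.norm(P[0]-P[2]),"len",np.hypot(*d[:2]),"yaw",np.degrees(np.arctan2(d[1],d[0])), tc)
goal((pc[0],pc[1],62),np.degrees(np.arctan2(d[1],d[0])))
E
```

```text
[559.2  136.03  10.  ] [522.21 123.47  10.  ] 39.06876419833033 [497.52 253.34  78.  ] 26.57328144870037 20.856865798125916 len 130.90954474953259 yaw -70.7419656260742 [540.7  129.75  10.  ]
slide [ -4.03  -0.71 138.53] twist [-0.    0.01 -0.44]
```

```bash
python3 - <<'E'
from h import *
tell()
im,c,st=grab("wrist","w2")
crop(im,270,20,350,60,8,'w2a'); crop(im,270,180,350,260,7,'w2b')
a=cv2.imread('pics/w2a.png');b=cv2.imread('pics/w2b.png')
cv2.imwrite('pics/w2c.png',np.vstack([a[:, :560],b[:240]]))
im,c,st=grab("top","t2")
tell()
E
```

```text
t 1.35 p [498.15 249.27 200.53] yaw -71.18526906037236 F [-0.91  0.28  0.2 ] M [-0.04  0.   -0.01] gap 85.14 j [ 0.75  0.29 -0.2  -0.   -1.08 -0.43] e6 -0.00018314343833480962
t 1.45 p [497.86 249.88 200.65] yaw -71.10982923355165 F [-0.15 -0.02  0.02] M [ 0.02 -0.02  0.03] gap 85.76 j [ 0.76  0.29 -0.2  -0.   -1.08 -0.43] e6 -0.0015078311480465345
```

View pics/w2a.png

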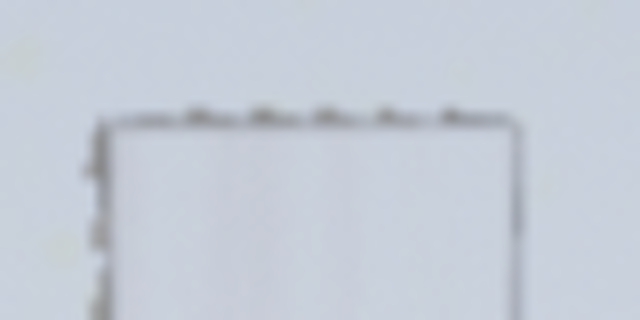

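View pics/w2b.png

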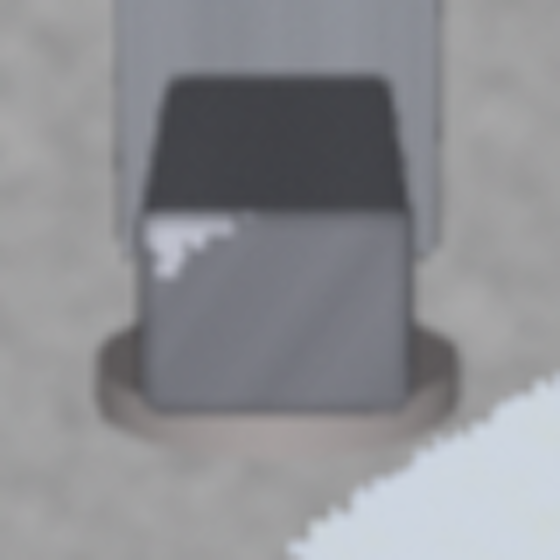

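```bash
python3 - <<'E'
from h import *
f=ctrl.grab_frame("wrist"); st=ctrl.sense(); tell()
st["position"]=np.array([498.15,249.27,200.53]); Y=-71.185
rr=(R.from_euler('z',Y,degrees=True)*R.from_euler('x',180,degrees=True)).as_quat(); st["ee_rot"]=[rr[3],rr[0],rr[1],rr[2]]
Rm,o=cam(f,st); c=((f["fx"],f["fy"],f["cx"],f["cy"]),Rm,o)
t1,t2=pix2w(c,(283.1,35.3),10),pix2w(c,(334.6,35.3),10)
P=[pix2w(c,p,78) for p in [(290.6,210),(328.5,210),(291,238.6),(328.3,238.6)]]
pc=np.mean(P,axis=0); tc=(t1+t2)/2; d=tc-pc
print(t1,t2,np.linalg.norm(t1-t2),pc,np.linalg.norm(P[0]-P[1]),np.linalg.norm(P[0]-P[2]),"len",np.hypot(*d[:2]),"yaw",np.degrees(np.arctan2(d[1],d[0])), tc)
goal((pc[0],pc[1],62),np.degrees(np.arctan2(d[1],d[0])))
E
```

```text
t 1.5 p [497.81 249.95 200.65] yaw -71.093240500979 F [ 0.31  0.13 -0.26] M [0.03 0.03 0.01] gap 85.29 j [ 0.76  0.29 -0.2  -0.   -1.08 -0.43] e6 -0.001267840234504547
[559.8  133.86  10.  ] [522.38 121.15  10.  ] 39.518494972662694 [498.28 251.31  78.  ] 26.573945716448254 21.200704551393773 len 130.99210020113188 yaw -70.9271820241563 [541.09 127.51  10.  ]
slide [ -1.11  -0.85 138.65] twist [-0.01  0.01 -0.17]
```

Request:
jog_arm(moves=[{"slide":[2,-1,40],"twist":[0,0,0],"gripper":0},{"slide":[2,-1,80],"twist":[0,0,0],"gripper":0},{"slide":[2,-1,115],"twist":[0,0,0],"gripper":0},{"slide":[2,-1,135],"twist":[0,0,0],"gripper":0},{"slide":[2,-1,142],"twist":[0,0,0],"gripper":0},{"slide":[2,-1,142],"twist":[0,0,0],"gripper":0},{"slide":[2,-1,142],"twist":[0,0,0],"gripper":0}])

```text
clock: 2.08
position: [500.5, 248.5, 59.5]
ee_rot: [-0.001, 0.814, -0.581, 0.0]
contact_force: [-0.1, -0.0, 0.9]
finger_gap: 85.4
```

```bash
python3 - <<'E'
from h import *
tell()
im,c,st=grab("wrist","w3")
tell()
E
```

```text
t 2.08 p [500.52 248.49  59.49] yaw -71.10415395673567 F [-0.06 -0.03  0.86] M [ 0.01 -0.   -0.02] gap 85.37 j [ 0.75  0.45 -0.36  0.   -0.76 -0.42] e6 -0.00048244744903058745
t 2.13 p [500.95 248.7   60.24] yaw -71.12344375078217 F [ 0.58 -0.31 -0.35] M [0.03 0.02 0.07] gap 85.54 j [ 0.75  0.45 -0.36  0.   -0.76 -0.42] e6 -0.00030565551242034417
```

View pics/w3.png

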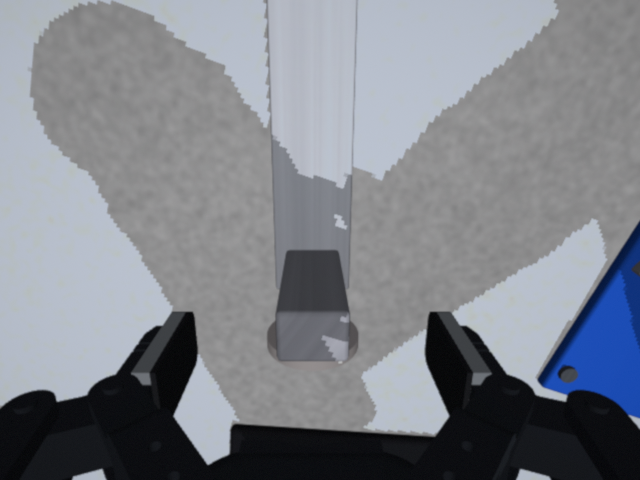

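```bash
python3 - <<'E'
from h import *
f=ctrl.grab_frame("wrist"); st=ctrl.sense()
st["position"]=np.array([500.52,248.49,59.49]); Y=-71.1
rr=(R.from_euler('z',Y,degrees=True)*R.from_euler('x',180,degrees=True)).as_quat(); st["ee_rot"]=[rr[3],rr[0],rr[1],rr[2]]
Rm,o=cam(f,st); c=((f["fx"],f["fy"],f["cx"],f["cy"]),Rm,o)
P=[pix2w(c,p,78) for p in [(276,312),(349,312),(277,361),(348,361)]]
print(np.mean(P,axis=0),np.linalg.norm(P[0]-P[1]),np.linalg.norm(P[0]-P[2]))
goal((498,251,58),Y)
E
```

```text
[498.68 251.28  78.  ] 26.844550579818453 21.220376750069278
slide [-3.19  2.14  2.53] twist [-0.22  0.07 -0.04]
```

Request:
jog_arm(moves=[{"slide":[0,1,0],"twist":[0,0,0],"gripper":255},{"slide":[0,1,0],"twist":[0,0,0],"gripper":255},{"slide":[0,1,0],"twist":[0,0,0],"gripper":255},{"slide":[0,1,0],"twist":[0,0,0],"gripper":255},{"slide":[0,1,0],"twist":[0,0,0],"gripper":255},{"slide":[0,1,0],"twist":[0,0,0],"gripper":255},{"slide":[0,1,0],"twist":[0,0,0],"gripper":255},{"slide":[0,1,0],"twist":[0,0,0],"gripper":255},{"slide":[0,1,0],"twist":[0,0,0],"gripper":255},{"slide":[0,1,0],"twist":[0,0,0],"gripper":255}], squeeze=60)

```text
clock: 3.02
position: [499.6, 247.5, 59.2]
ee_rot: [-0.001, 0.813, -0.582, 0.0]
contact_force: [-0.5, 0.5, 5.5]
finger_gap: 26.1
```

```bash
python3 - <<'E'
from h import *
tell()
u=np.array([np.cos(np.radians(-83)),np.sin(np.radians(-83))])
goal((*(np.array([567.7,-202])-u*(132+120)),105),-83)
E
```

```text
t 3.02 p [499.63 247.45  59.21] yaw -71.17524219849251 F [-0.47  0.53  5.46] M [0.   0.01 0.03] gap 26.09 j [ 0.75  0.45 -0.37  0.   -0.76 -0.42] e6 -0.006209750863490626
slide [200.71  28.88 -45.9 ] twist [-0.09  0.03 11.82]
```

Request:
jog_arm(moves=[{"slide":[0,1,-25],"twist":[0,0,0],"gripper":255},{"slide":[0,1,-60],"twist":[0,0,0],"gripper":255},{"slide":[30,5,-85],"twist":[0,0,3],"gripper":255},{"slide":[60,10,-110],"twist":[0,0,6],"gripper":255},{"slide":[90,15,-135],"twist":[0,0,9],"gripper":255},{"slide":[120,20,-160],"twist":[0,0,12],"gripper":255},{"slide":[150,25,-185],"twist":[0,0,12],"gripper":255},{"slide":[180,30,-205],"twist":[0,0,12],"gripper":255},{"slide":[210,35,-225],"twist":[0,0,12],"gripper":255},{"slide":[240,40,-240],"twist":[0,0,12],"gripper":255},{"slide":[267,43,-240],"twist":[0,0,12],"gripper":255},{"slide":[267,43,-240],"twist":[0,0,12],"gripper":255}])

```text
clock: 4.02
position: [543.7, -23.2, 297.2]
ee_rot: [0.001, 0.746, -0.666, -0.001]
contact_force: [-0.3, 1.8, -4.8]
finger_gap: 26.6
```

Request:
jog_arm(moves=[{"slide":[0,0,0],"twist":[0,0,0],"gripper":255},{"slide":[0,0,0],"twist":[0,0,0],"gripper":255},{"slide":[0,0,0],"twist":[0,0,0],"gripper":255}])

```text
clock: 4.27
position: [543.5, -18.9, 296.9]
ee_rot: [0.001, 0.748, -0.664, -0.001]
contact_force: [0.1, -0.6, -4.1]
finger_gap: 26.3
```

```bash
python3 - <<'E'
from h import *
tell()
im,c,st=grab("wrist","w4")
np.save("c4.npy",np.array([*c[0],*c[1].ravel(),*c[2]]))
grab("top","t4"); tell()
E
```

```text
t 4.27 p [543.49 -18.89 296.86] yaw -83.16072703868319 F [ 0.11 -0.62 -4.11] M [ 0.09 -0.02 -0.05] gap 26.25 j [ 0.26  0.2  -0.07 -0.   -1.3  -0.14] e6 -0.0017089138782466762
t 4.37 p [543.89 -18.67 297.66] yaw -83.12253398026802 F [-0.14 -0.46 -4.26] M [ 0.04 -0.   -0.01] gap 26.24 j [ 0.26  0.2  -0.06 -0.   -1.3  -0.14] e6 -0.0013243563080322929
```

View pics/w4.png

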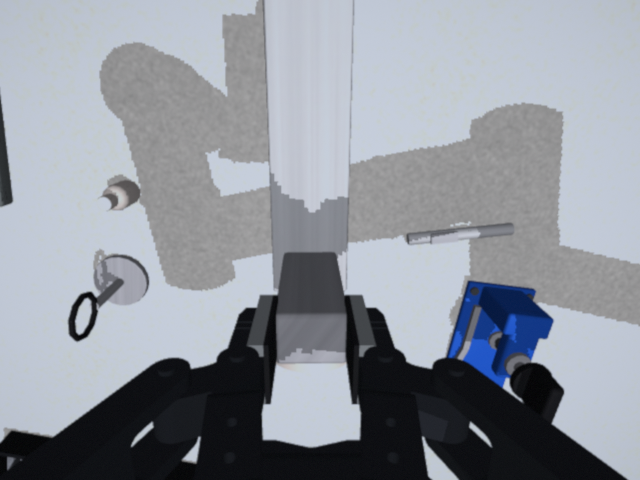

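```bash
python3 - <<'E'
from h import *
a=np.load("c4.npy"); c=(a[:4],a[4:13].reshape(3,3),a[13:])
for p in [(587.6,-26.1,8),(505.4,-36.4,8),(529.8,-232.8,8)]: print(w2pix(c,p))
print(c[2], c[1][:,2], pix2w(c,(120,280),0))
E
```

```text
[270.59 167.57]
[346.42 167.08]
[351.3  -44.88]
[553.14 -99.21 445.96] [-0.04  0.31 -0.95] [758.69 133.25   0.  ]
```

View pics/t4.png

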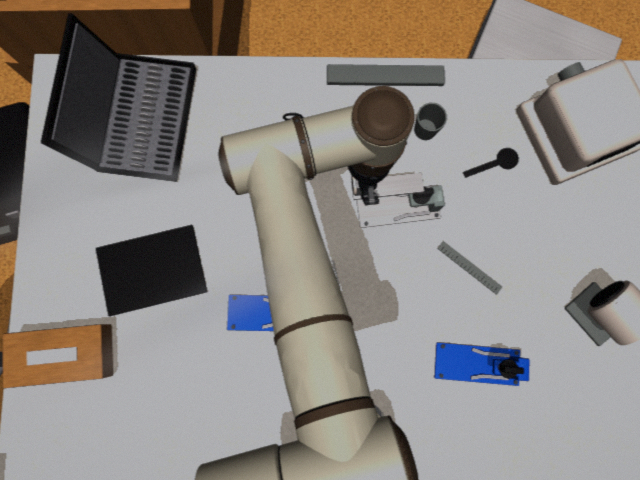

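Request:
jog_arm(moves=[{"slide":[30,30,0],"twist":[0,0,0],"gripper":255},{"slide":[60,60,0],"twist":[0,0,0],"gripper":255},{"slide":[85,85,0],"twist":[0,0,0],"gripper":255},{"slide":[105,97,0],"twist":[0,0,0],"gripper":255},{"slide":[110,100,0],"twist":[0,0,0],"gripper":255},{"slide":[110,100,0],"twist":[0,0,0],"gripper":255},{"slide":[110,100,0],"twist":[0,0,0],"gripper":255},{"slide":[110,100,0],"twist":[0,0,0],"gripper":255},{"slide":[110,100,0],"twist":[0,0,0],"gripper":255}])

```text
clock: 5.12
position: [458.7, -139.6, 298.3]
ee_rot: [-0.0, 0.748, -0.663, -0.0]
contact_force: [0.2, -0.5, -4.7]
finger_gap: 26.1
```

```bash
python3 - <<'E'
from h import *
tell()
im,c,st=grab("wrist","w5")
np.save("c5.npy",np.array([*c[0],*c[1].ravel(),*c[2]]))
tell()
E
```

```text
t 5.12 p [ 458.72 -139.64  298.3 ] yaw -83.1036589546084 F [ 0.19 -0.46 -4.75] M [0.05 0.04 0.07] gap 26.14 j [ 0.04  0.09 -0.2  -0.   -1.28  0.08] e6 -0.0021472333901328966
t 5.17 p [ 458.64 -139.71  298.23] yaw -83.10329040410129 F [-0.21 -0.12 -4.61] M [ 0.07  0.03 -0.05] gap 25.88 j [ 0.04  0.09 -0.21 -0.   -1.28  0.08] e6 -0.0017274940910283476
```

View pics/w5.png

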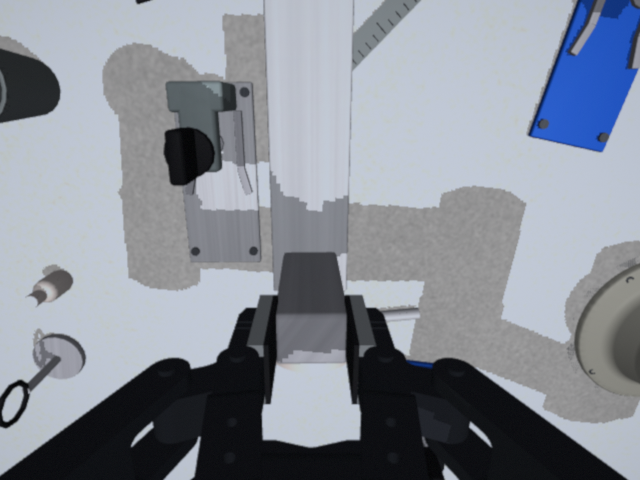

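```bash
python3 - <<'E'
from h import *
im=cv2.imread('pics/w5.png'); crop(im,150,70,290,180,5.5,'w5a'); crop(im,150,170,290,280,5.5,'w5b')
E
```

```text
(no output)
```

View pics/w5a.png

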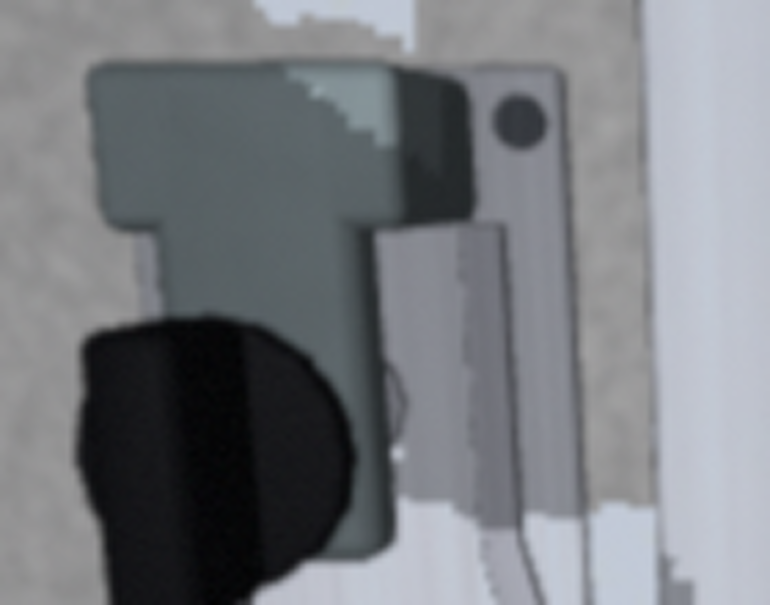

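View pics/w5b.png

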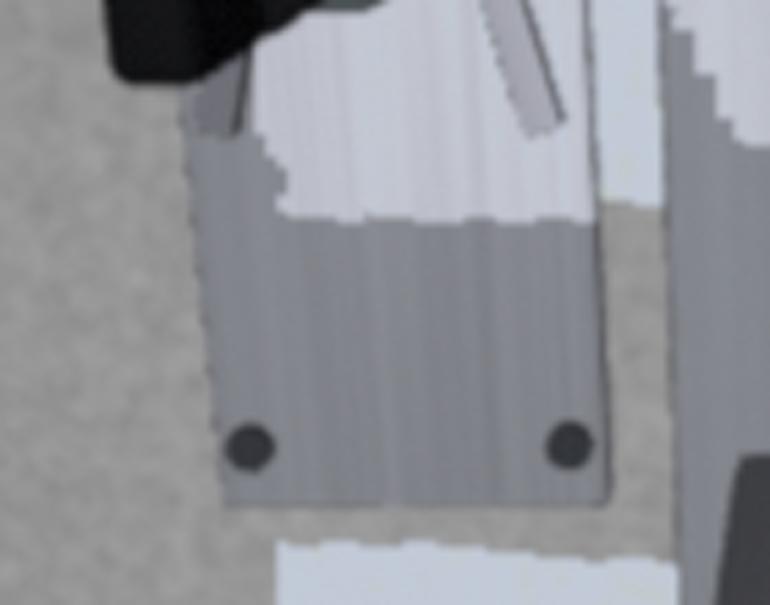

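```bash
python3 - <<'E'
from h import *
a=np.load("c5.npy"); c=(a[:4],a[4:13].reshape(3,3),a[13:])
nl,nr,fr=[pix2w(c,p,8) for p in [(190.7,261),(260.7,261),(252.7,82.8)]]
print(nl,nr,fr,np.linalg.norm(nl-nr),np.linalg.norm(nr-fr))
d=fr-nr; e=nl-nr; print("yaw",np.degrees(np.arctan2(d[1],d[0])),np.degrees(np.arctan2(e[1],e[0]))-90)
for yaw in (-83,-83.3):
    u=np.array([np.cos(np.radians(yaw)),np.sin(np.radians(yaw))])
    m=((nl+nr)/2)[:2]; print("origin",m+140*u,"stop",m+172*u, "from far", (fr[:2]+42*np.array([-u[1],u[0]]))-60*u)
B=[pix2w(c,(150+x/5.5,70+y/5.5),144) for x,y in [(82,345),(115,630),(175,330),(205,630)]]
print(B)
E
```

```text
[588.11 -25.21   8.  ] [505.84 -35.11   8.  ] [ 529.75 -230.97    8.  ] 82.86718879450791 197.30807378808154
yaw -83.03874528007168 -83.139391997901
origin [ 564.04 -169.12] stop [ 567.93 -200.88] from far [ 564.12 -166.3 ]
origin [ 563.31 -169.21] stop [ 567.04 -200.99] from far [ 564.46 -166.48]
[array([ 572.33, -185.49,  144.  ]), array([ 567.58, -147.16,  144.  ]), array([ 559.99, -188.94,  144.  ]), array([ 555.11, -148.66,  144.  ])]
```

Request:
jog_arm(moves=[{"slide":[-30,-20,0],"twist":[0,0,0],"gripper":255},{"slide":[-60,-40,0],"twist":[0,0,0],"gripper":255},{"slide":[-90,-60,5],"twist":[0,0,0],"gripper":255},{"slide":[-120,-80,25],"twist":[0,0,0],"gripper":255},{"slide":[-140,-95,60],"twist":[0,0,0],"gripper":255},{"slide":[-146,-101,95],"twist":[0,0,0],"gripper":255},{"slide":[-146,-101,130],"twist":[0,0,0],"gripper":255},{"slide":[-146,-101,165],"twist":[0,0,0],"gripper":255},{"slide":[-146,-101,190],"twist":[0,0,0],"gripper":255},{"slide":[-146,-101,200],"twist":[0,0,0],"gripper":255},{"slide":[-146,-101,200],"twist":[0,0,0],"gripper":255},{"slide":[-146,-101,200],"twist":[0,0,0],"gripper":255}])

```text
clock: 6.17
position: [542.3, 16.8, 99.3]
ee_rot: [-0.0, 0.748, -0.663, 0.001]
contact_force: [-0.1, 0.4, -3.3]
finger_gap: 26.5
```

Request:
jog_arm(moves=[{"slide":[0,0,0],"twist":[0,0,0],"gripper":255},{"slide":[0,0,0],"twist":[0,0,0],"gripper":255},{"slide":[0,0,0],"twist":[0,0,0],"gripper":255}])

```text
clock: 6.42
position: [542.2, 16.6, 100.4]
ee_rot: [-0.002, 0.748, -0.664, 0.001]
contact_force: [0.0, -0.5, -4.5]
finger_gap: 26.3
```

```bash
python3 - <<'E'
from h import *
tell()
for n in ("wrist","scene"):
    im,c,st=grab(n,n+"6")
    for x,y,z in [(128,20,-49),(128,-20,-49),(128,20,-59)]:
        M=q(st["ee_rot"]).as_matrix(); p=st["position"]+M[:,0]*x-M[:,1]*y+np.array([0,0,z]); print(n,"foot corner",w2pix(c,p))
    if n=="scene": crop(im,200,210,420,360,3.5,'s6c')
grab("top","t6")
tell()
E
```

```text
t 6.42 p [542.15  16.55 100.36] yaw -83.19478890670412 F [ 0.01 -0.47 -4.47] M [ 0.05 -0.05 -0.05] gap 26.27 j [ 0.33  0.37 -0.36  0.   -0.83 -0.21] e6 0.0003018017469003098
wrist foot corner [264.18 -13.29]
wrist foot corner [356.65 -13.4 ]
wrist foot corner [266.7   -7.33]
scene foot corner [268.97 306.36]
scene foot corner [260.16 294.38]
scene foot corner [269.27 309.13]
t 6.57 p [541.41  16.34  99.44] yaw -83.19999634876127 F [ 0.31 -0.61 -3.63] M [0.04 0.03 0.02] gap 26.24 j [ 0.33  0.37 -0.37  0.   -0.83 -0.21] e6 0.00021010353520978242
```

View pics/wrist6.png

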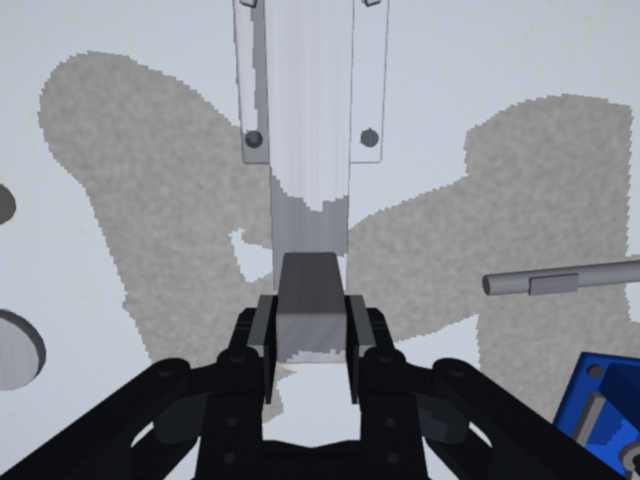

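View pics/s6c.png

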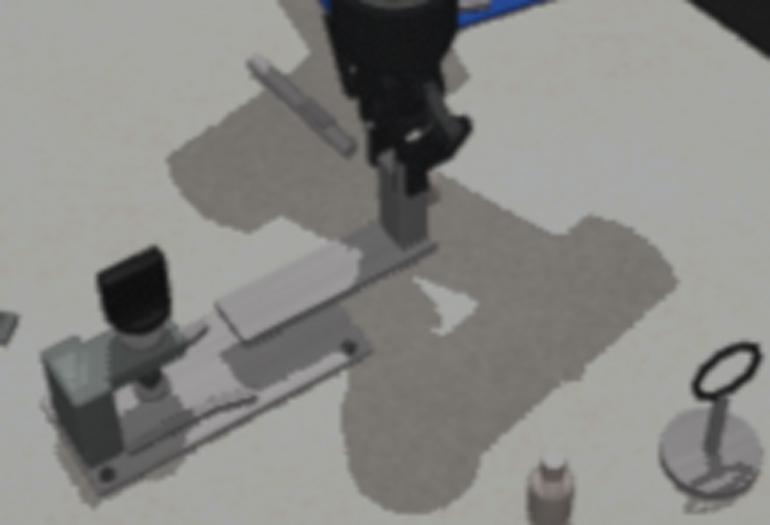

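Request:
jog_arm(moves=[{"slide":[0,1,15],"twist":[0,0,0],"gripper":255},{"slide":[0,1,25],"twist":[0,0,0],"gripper":255},{"slide":[0,1,29],"twist":[0,0,0],"gripper":255},{"slide":[0,1,29],"twist":[0,0,0],"gripper":255},{"slide":[0,1,29],"twist":[0,0,0],"gripper":255},{"slide":[0,1,29],"twist":[0,0,0],"gripper":255}])

```text
clock: 7.07
position: [540.6, 16.3, 69.9]
ee_rot: [-0.0, 0.748, -0.664, 0.0]
contact_force: [-1.2, -0.4, -4.0]
finger_gap: 26.7
```

Request:
jog_arm(moves=[{"slide":[0,0,1],"twist":[0,0,0],"gripper":255},{"slide":[0,0,1],"twist":[0,0,0],"gripper":255},{"slide":[0,0,1],"twist":[0,0,0],"gripper":255}])

```text
clock: 7.32
position: [540.2, 16.2, 68.8]
ee_rot: [-0.0, 0.748, -0.664, 0.0]
contact_force: [-0.0, -0.0, -4.0]
finger_gap: 25.9
```

Request:
jog_arm(moves=[{"slide":[0,0,1],"twist":[0,0,0],"gripper":255},{"slide":[0,0,1],"twist":[0,0,0],"gripper":255},{"slide":[0,0,1],"twist":[0,0,0],"gripper":255}])

```text
clock: 7.57
position: [540.2, 16.2, 67.6]
ee_rot: [-0.0, 0.748, -0.664, 0.0]
contact_force: [0.3, 0.6, -3.5]
finger_gap: 26.3
```

Request:
jog_arm(moves=[{"slide":[0,0,1],"twist":[0,0,0],"gripper":255},{"slide":[0,0,1],"twist":[0,0,0],"gripper":255},{"slide":[0,0,1],"twist":[0,0,0],"gripper":255}])

```text
clock: 7.82
position: [540.4, 16.4, 67.0]
ee_rot: [-0.0, 0.748, -0.664, 0.0]
contact_force: [-0.5, 1.5, 0.7]
finger_gap: 26.0
```

```bash
python3 - <<'E'
from h import *
tell()
im,c,st=grab("wrist","w7")
im,c,st=grab("scene"); crop(im,200,210,420,360,3.5,'s7c')
E
```

```text
t 7.82 p [540.42  16.45  67.04] yaw -83.18458295230873 F [-0.53  1.46  0.68] M [ 0.45  0.41 -0.07] gap 25.95 j [ 0.33  0.41 -0.4   0.   -0.76 -0.21] e6 0.06636437494307756
```

View pics/w7.png

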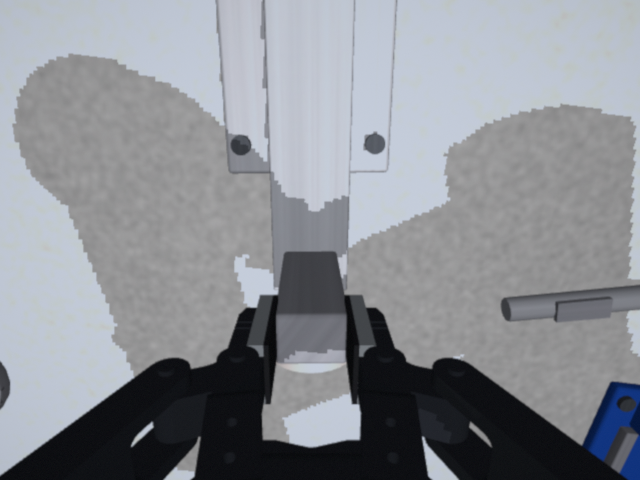

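View pics/s7c.png

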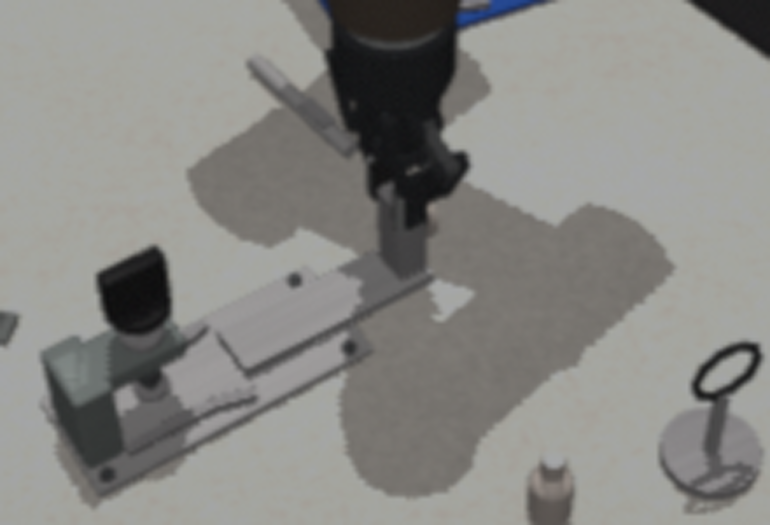

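```bash
python3 - <<'E'
from h import *
im,c,st=grab("scene")
a,b=pix2w(c,(200+247/3.5,210+372/3.5),18),pix2w(c,(200+219/3.5,210+335/3.5),18)
print(a,b,np.linalg.norm(a-b)); m=(a+b)/2
# plate far-near corners in scene
n1=pix2w(c,(200+372/3.5,210+350/3.5),8); n2=pix2w(c,(200+310/3.5,210+267/3.5),8); print("near edge",n1,n2)
u=np.array([.12,-.993]); print("tip dist to near edge",(m-(n1+n2)/2)[:2]@u)
tell()
E
```

```text
[ 579.8  -107.98   18.  ] [ 544.51 -112.83   18.  ] 35.624645622875455
near edge [592.64 -26.04   8.  ] [511.02 -33.74   8.  ]
tip dist to near edge 81.19120214188209
t 7.97 p [540.44  16.5   67.02] yaw -83.18458389323177 F [-0.23  2.62  1.88] M [ 0.7   0.53 -0.07] gap 26.18 j [ 0.33  0.41 -0.4  -0.   -0.76 -0.21] e6 0.0808385806158185
```

Request:
jog_arm(moves=[{"slide":[0,-0.7,-1.5],"twist":[0,0,0],"gripper":255},{"slide":[0,-0.7,-1.5],"twist":[0,0,0],"gripper":255},{"slide":[8,-0.7,-1.5],"twist":[0,0,0],"gripper":255},{"slide":[16,-0.7,-1.5],"twist":[0,0,0],"gripper":255},{"slide":[24,-0.7,-1.5],"twist":[0,0,0],"gripper":255},{"slide":[32,-0.7,-1.5],"twist":[0,0,0],"gripper":255},{"slide":[38,-0.7,-1.5],"twist":[0,0,0],"gripper":255},{"slide":[40,-0.7,-1.5],"twist":[0,0,0],"gripper":255},{"slide":[40,-0.7,-1.5],"twist":[0,0,0],"gripper":255}])

```text
clock: 8.72
position: [545.4, -24.4, 67.9]
ee_rot: [0.0, 0.747, -0.664, -0.0]
contact_force: [0.6, 0.3, -3.5]
finger_gap: 25.9
```

```bash
python3 - <<'E'
from h import *
tell()
im,c,st=grab("scene"); crop(im,200,210,420,360,3.5,'s8c')
E
```

```text
t 8.72 p [545.4  -24.39  67.85] yaw -83.27848946826727 F [ 0.63  0.25 -3.45] M [0.02 0.   0.02] gap 25.9 j [ 0.25  0.42 -0.39  0.   -0.77 -0.14] e6 0.029581189155578613
```

View pics/s8c.png

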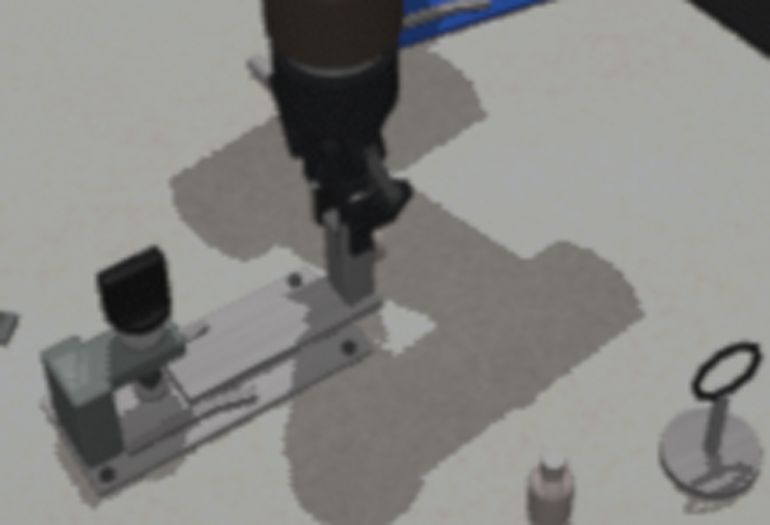

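Request:
jog_arm(moves=[{"slide":[8,-0.5,0],"twist":[0,0,0],"gripper":255},{"slide":[16,-0.5,0],"twist":[0,0,0],"gripper":255},{"slide":[24,-0.5,0],"twist":[0,0,0],"gripper":255},{"slide":[30,-0.5,0],"twist":[0,0,0],"gripper":255},{"slide":[36,-0.5,0],"twist":[0,0,0],"gripper":255},{"slide":[38,-0.5,0],"twist":[0,0,0],"gripper":255},{"slide":[38,-0.5,0],"twist":[0,0,0],"gripper":255},{"slide":[38,-0.5,0],"twist":[0,0,0],"gripper":255}])

```text
clock: 9.43
position: [550.5, -61.3, 68.0]
ee_rot: [0.0, 0.748, -0.664, -0.0]
contact_force: [1.0, 1.7, -3.9]
finger_gap: 26.4
```

```bash
python3 - <<'E'
from h import *
tell()
im,c,st=grab("scene"); crop(im,200,210,420,360,3.5,'s9c')
E
```

```text
t 9.43 p [550.45 -61.29  67.96] yaw -83.21727797204215 F [ 1.03  1.69 -3.88] M [ 0.09 -0.03 -0.04] gap 26.41 j [ 0.18  0.43 -0.37 -0.   -0.77 -0.06] e6 0.004613800265360624
```

View pics/s9c.png

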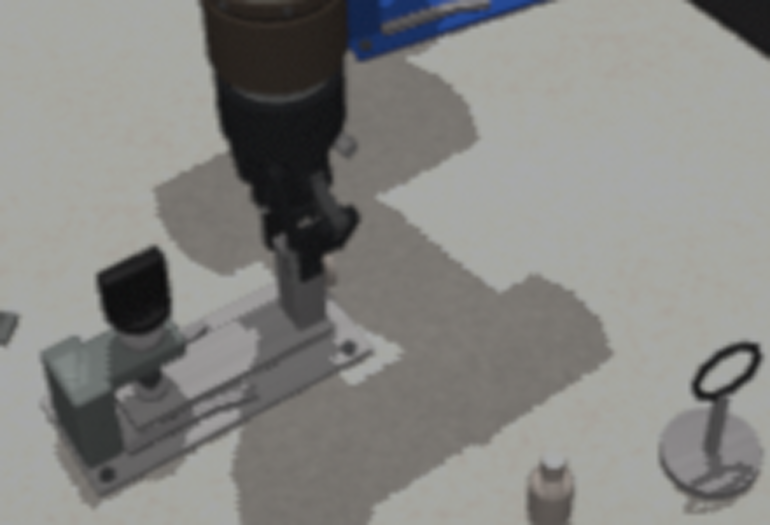

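Request:
jog_arm(moves=[{"slide":[3,0,0],"twist":[0,0,0],"gripper":255},{"slide":[6,0,0],"twist":[0,0,0],"gripper":255},{"slide":[9,0,0],"twist":[0,0,0],"gripper":255},{"slide":[11,0,0],"twist":[0,0,0],"gripper":255},{"slide":[12,0,0],"twist":[0,0,0],"gripper":255},{"slide":[12,0,0],"twist":[0,0,0],"gripper":255}])

```text
clock: 9.98
position: [551.9, -73.1, 68.1]
ee_rot: [-0.0, 0.748, -0.664, -0.0]
contact_force: [0.2, 0.5, -4.1]
finger_gap: 25.9
```

Request:
jog_arm(moves=[{"slide":[1,0,0],"twist":[0,0,0],"gripper":255},{"slide":[2,0,0],"twist":[0,0,0],"gripper":255},{"slide":[2,0,0],"twist":[0,0,0],"gripper":255}])

```text
clock: 10.23
position: [552.1, -73.5, 68.5]
ee_rot: [-0.001, 0.748, -0.664, -0.001]
contact_force: [-2.1, 7.1, 0.8]
finger_gap: 26.0
```

Request:
jog_arm(moves=[{"slide":[-0.5,0,0.7],"twist":[0,0,0],"gripper":255},{"slide":[-0.5,0,1.2],"twist":[0,0,0],"gripper":255},{"slide":[-0.5,0,1.5],"twist":[0,0,0],"gripper":255},{"slide":[-0.5,0,1.5],"twist":[0,0,0],"gripper":255}])

```text
clock: 10.57
position: [552.1, -72.9, 67.3]
ee_rot: [-0.001, 0.748, -0.664, -0.0]
contact_force: [-2.7, 7.7, 1.4]
finger_gap: 26.6
```

```bash
python3 - <<'E'
from h import *
tell()
im,c,st=grab("scene"); crop(im,200,210,420,360,3.5,'s10c')
E
```

```text
t 10.57 p [552.09 -72.88  67.31] yaw -83.18092838456027 F [-2.7   7.71  1.44] M [ 2.39  0.92 -0.07] gap 26.64 j [ 0.16  0.43 -0.36 -0.   -0.78 -0.04] e6 0.0761744286864996
```

View pics/s10c.png

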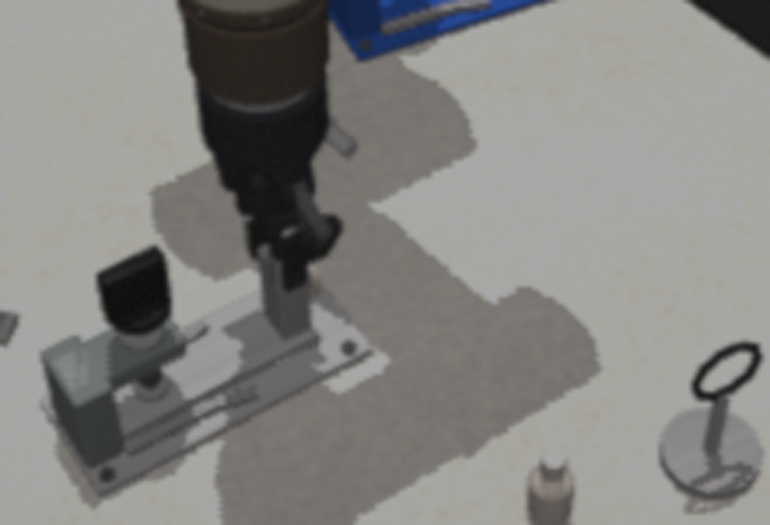

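Request:
jog_arm(moves=[{"slide":[0.5,0,0.5],"twist":[0,0,0],"gripper":255},{"slide":[0.5,0,0.5],"twist":[0,0,0],"gripper":255},{"slide":[0.5,0,0.5],"twist":[0,0,0],"gripper":255}])

```text
clock: 10.87
position: [552.2, -72.9, 67.3]
ee_rot: [-0.001, 0.748, -0.664, -0.001]
contact_force: [-3.6, 10.6, 4.5]
finger_gap: 26.2
```

Request:
jog_arm(moves=[{"slide":[0,0,0],"twist":[0,0,0],"gripper":150},{"slide":[0,0,0],"twist":[0,0,0],"gripper":120},{"slide":[0,0,0],"twist":[0,0,0],"gripper":0},{"slide":[0,0,0],"twist":[0,0,0],"gripper":0},{"slide":[0,0,0],"twist":[0,0,0],"gripper":0},{"slide":[0,0,0],"twist":[0,0,0],"gripper":0},{"slide":[0,0,0],"twist":[0,0,0],"gripper":0},{"slide":[0,0,0],"twist":[0,0,0],"gripper":0}])

```text
clock: 11.53
position: [552.1, -75.2, 66.0]
ee_rot: [0.0, 0.748, -0.664, 0.0]
contact_force: [-0.7, -0.6, 0.3]
finger_gap: 85.3
```

```bash
python3 - <<'E'
from h import *
tell()
im,c,st=grab("wrist","w11")
im,c,st=grab("scene"); crop(im,200,210,420,360,3.5,'s11c')
E
```

```text
t 11.53 p [552.15 -75.22  65.98] yaw -83.20502478685596 F [-0.66 -0.63  0.26] M [ 0.01 -0.04  0.04] gap 85.32 j [ 0.16  0.44 -0.36  0.   -0.77 -0.04] e6 4.608090421243105e-05
```

View pics/w11.png

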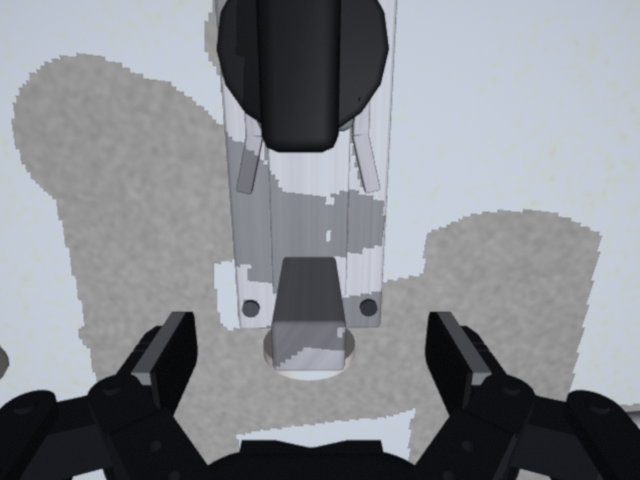

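View pics/s11c.png

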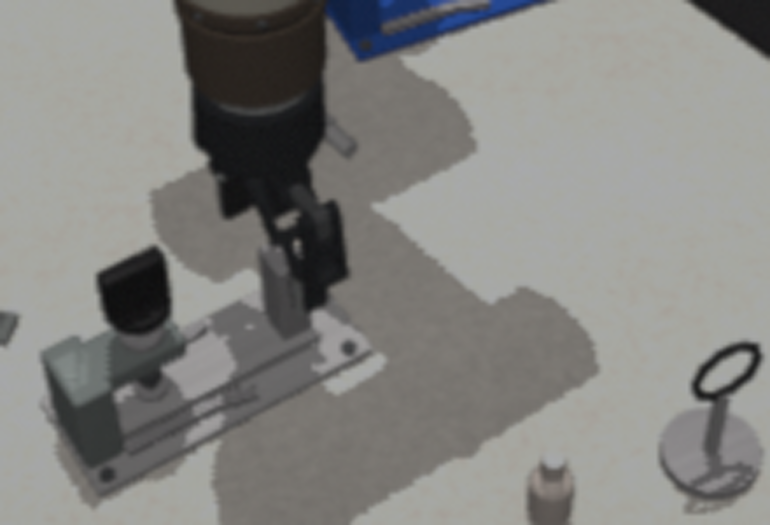

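Request:
jog_arm(moves=[{"slide":[0,0,-20],"twist":[0,0,0],"gripper":0},{"slide":[0,0,-55],"twist":[0,0,0],"gripper":0},{"slide":[0,0,-95],"twist":[0,0,0],"gripper":0},{"slide":[0,0,-130],"twist":[0,0,0],"gripper":0},{"slide":[30,0,-150],"twist":[0,0,0],"gripper":0},{"slide":[60,0,-164],"twist":[0,0,0],"gripper":0},{"slide":[85,0,-164],"twist":[0,0,0],"gripper":0},{"slide":[94,0,-164],"twist":[0,0,0],"gripper":0},{"slide":[94,0,-164],"twist":[0,0,0],"gripper":0},{"slide":[94,0,-164],"twist":[0,0,0],"gripper":0},{"slide":[94,0,-164],"twist":[0,0,0],"gripper":0}])

```text
clock: 12.55
position: [562.8, -167.6, 229.3]
ee_rot: [0.0, 0.748, -0.664, -0.001]
contact_force: [0.1, 0.2, 0.4]
finger_gap: 85.4
```

```bash
python3 - <<'E'
from h import *
tell()
im,c,st=grab("wrist","w12")
np.save("c12.npy",np.array([*c[0],*c[1].ravel(),*c[2]]))
u=np.array([.1201,-.9928]);n=np.array([-u[1],u[0]]);o=np.array([563.9,-168.8])
for x,y in [(21,7),(21,-7),(-21,7),(-21,-7)]: print("bar",w2pix(c,(*(o+u*x+n*y),143.5)))
for x,y in [(-89,14),(-111,14),(-111,-14)]: print("post",w2pix(c,(*(o+u*x+n*y),86)))
crop(im,230,150,400,280,4.7,'w12c'); tell()
im,c,st=grab("scene"); crop(im,200,210,420,360,3.5,'s12c')
E
```

```text
t 12.55 p [ 562.83 -167.55  229.26] yaw -83.16470804368306 F [0.08 0.22 0.45] M [ 0.03 -0.01  0.02] gap 85.44 j [-0.01  0.32 -0.08 -0.   -1.17  0.13] e6 -0.0019253218488302082
bar [297.05 203.77]
bar [320.27 203.72]
bar [297.9 268. ]
bar [319.9  267.96]
post [292.52 316.43]
post [292.95 339.48]
post [326.13 339.41]
t 12.6 p [ 562.98 -167.36  229.4 ] yaw -83.13549726062813 F [-1.02  0.97  0.1 ] M [ 0.   -0.02  0.04] gap 85.4 j [-0.01  0.32 -0.08 -0.   -1.17  0.13] e6 -0.0026356547459727153
```

View pics/w12.png

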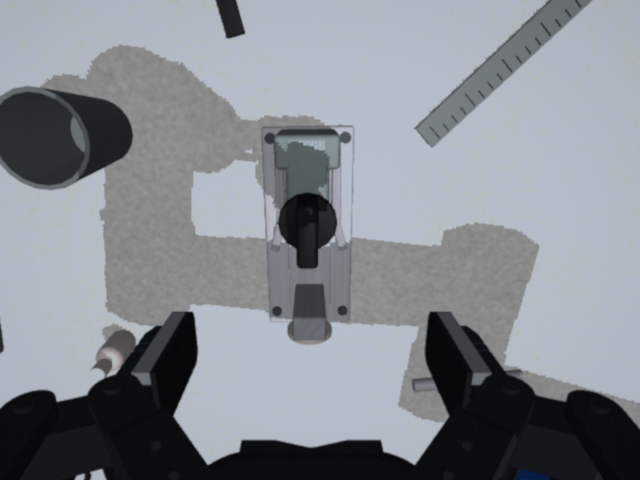

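View pics/w12c.png

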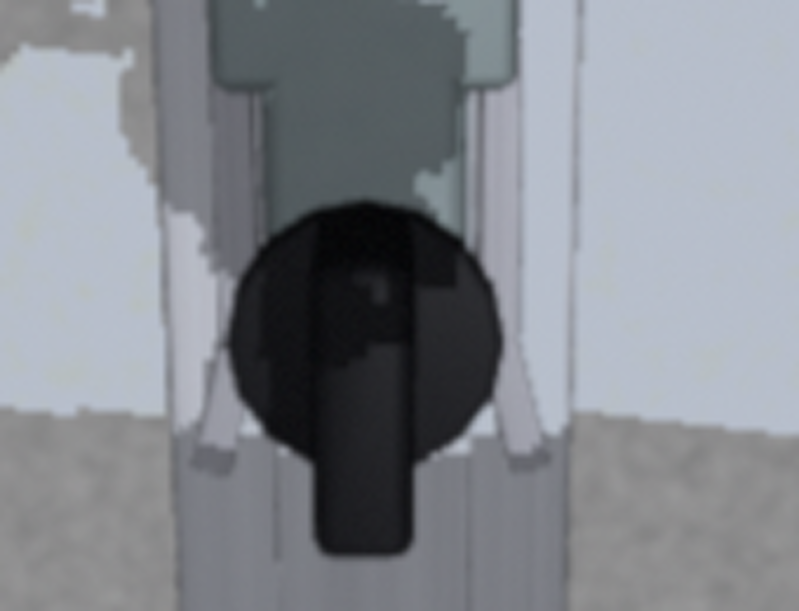

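View pics/s12c.png

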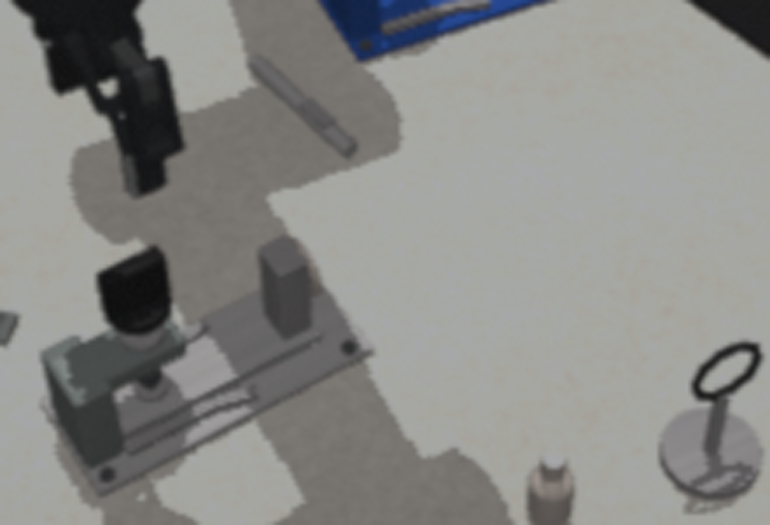

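```bash
python3 - <<'E'
from h import *
im=cv2.imread('pics/w12.png'); crop(im,250,270,370,360,6.5,'w12d')
a=np.load("c12.npy"); c=(a[:4],a[4:13].reshape(3,3),a[13:])
u=np.array([.1201,-.9928]);n=np.array([-u[1],u[0]]);o=np.array([563.9,-168.8])
for x,y in [(-140,42),(-140,-42),(60,42),(60,-42)]: print("plate",w2pix(c,(*(o+u*x+n*y),8)))
E
```

```text
plate [269.87 321.55]
plate [349.73 321.38]
plate [262.17 124.57]
plate [356.18 124.38]
```

View pics/w12d.png

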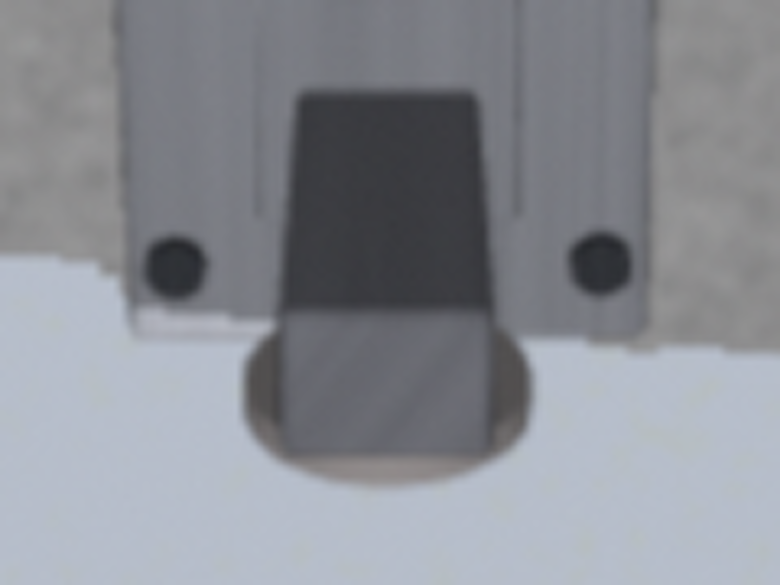

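Request:
jog_arm(moves=[{"slide":[1.5,-2,30],"twist":[0,0,0],"gripper":0},{"slide":[1.5,-2,60],"twist":[0,0,0],"gripper":0},{"slide":[1.5,-2,85],"twist":[0,0,0],"gripper":0},{"slide":[1.5,-2,96],"twist":[0,0,0],"gripper":0},{"slide":[1.5,-2,96],"twist":[0,0,0],"gripper":0},{"slide":[1.5,-2,96],"twist":[0,0,0],"gripper":0},{"slide":[1.5,-2,96],"twist":[0,0,0],"gripper":120},{"slide":[1.5,-2,96],"twist":[0,0,0],"gripper":140},{"slide":[1.5,-2,96],"twist":[0,0,0],"gripper":140}], squeeze=40)

```text
clock: 13.4
position: [566.4, -169.7, 135.7]
ee_rot: [-0.001, 0.748, -0.664, 0.001]
contact_force: [-0.8, -0.3, 0.3]
finger_gap: 51.9
```

```bash
python3 - <<'E'
from h import *
tell()
im,c,st=grab("wrist","w13")
im,c,st=grab("scene"); crop(im,170,180,320,300,5,'s13c')
E
```

```text
t 13.4 p [ 566.37 -169.65  135.69] yaw -83.18590511021651 F [-0.8  -0.29  0.33] M [-0.01  0.04  0.03] gap 51.93 j [-0.02  0.4  -0.2   0.   -0.96  0.14] e6 -0.0001747979058563942
```

View pics/w13.png

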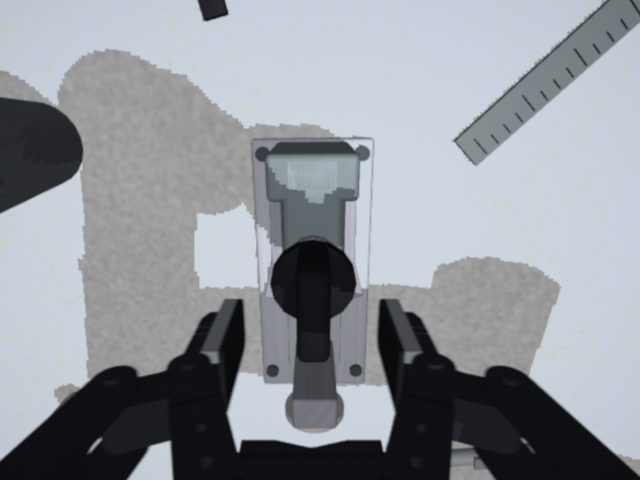

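View pics/s13c.png

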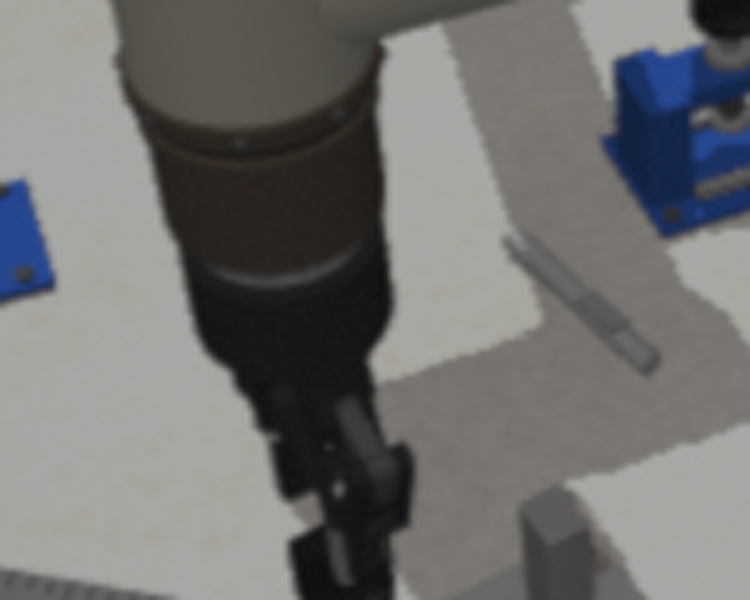

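Request:
jog_arm(moves=[{"slide":[0,1,1.5],"twist":[0,0,0],"gripper":140},{"slide":[0,1,1.5],"twist":[0,0,0],"gripper":255},{"slide":[0,1,1.5],"twist":[0,0,0],"gripper":255},{"slide":[0,1,1.5],"twist":[0,0,0],"gripper":255},{"slide":[0,1,1.5],"twist":[0,0,0],"gripper":255},{"slide":[0,1,1.5],"twist":[0,0,0],"gripper":255},{"slide":[0,1,1.5],"twist":[0,0,0],"gripper":255},{"slide":[0,1,1.5],"twist":[0,0,0],"gripper":255}])

```text
clock: 14.17
position: [565.3, -169.7, 132.8]
ee_rot: [-0.001, 0.748, -0.664, 0.001]
contact_force: [3.8, 1.0, 0.7]
finger_gap: 12.4
```

```bash
python3 - <<'E'
from h import *
tell()
im,c,st=grab("wrist","w14"); tell()
E
```

```text
t 14.17 p [ 565.32 -169.68  132.8 ] yaw -83.17806860060702 F [3.83 0.96 0.65] M [ 0.16 -0.94  0.03] gap 12.36 j [-0.02  0.4  -0.21  0.   -0.96  0.14] e6 -0.019434678833931684
t 14.22 p [ 565.29 -169.7   132.82] yaw -83.18134159995931 F [ 4.35  0.28 -0.33] M [ 0.17 -1.   -0.03] gap 12.03 j [-0.02  0.4  -0.21  0.   -0.96  0.14] e6 -0.019585629925131798
```

View pics/w14.png

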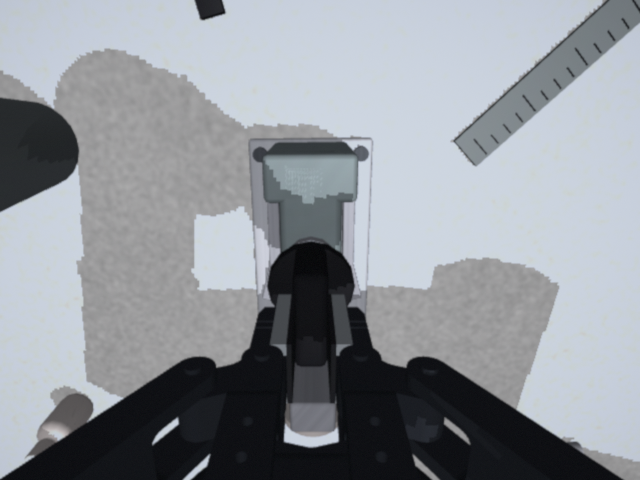

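Request:
jog_arm(moves=[{"slide":[0,0.6,0.3],"twist":[0,0,4],"gripper":255},{"slide":[0,0.6,0.6],"twist":[0,0,8],"gripper":255},{"slide":[0,0.6,0.8],"twist":[0,0,12],"gripper":255},{"slide":[0,0.6,1.1],"twist":[0,0,16],"gripper":255},{"slide":[0,0.6,1.4],"twist":[0,0,20],"gripper":255},{"slide":[0,0.6,1.7],"twist":[0,0,24],"gripper":255}])

```text
clock: 14.72
position: [564.6, -169.6, 131.2]
ee_rot: [0.001, -0.593, 0.806, -0.001]
contact_force: [2.6, 1.8, 0.5]
finger_gap: 12.1
```

```bash
python3 -c "
from h import *
tell()"
```

```text
t 14.72 p [ 564.56 -169.65  131.16] yaw -107.32874068748076 F [2.57 1.78 0.46] M [ 0.43 -0.81  0.23] gap 12.11 j [-0.02  0.41 -0.21  0.   -0.95 -0.29] e6 0.329686738550663
```

Request:
jog_arm(moves=[{"slide":[0,0,0.3],"twist":[0,0,4],"gripper":255},{"slide":[0,0,0.6],"twist":[0,0,8],"gripper":255},{"slide":[0,0,0.8],"twist":[0,0,12],"gripper":255}])

```text
clock: 14.97
position: [564.2, -169.5, 130.3]
ee_rot: [0.0, -0.505, 0.863, -0.0]
contact_force: [2.4, 1.8, 0.4]
finger_gap: 11.8
```

```bash
python3 -c "
from h import *
tell()"
```

```text
t 14.97 p [ 564.22 -169.53  130.34] yaw -119.33561633287611 F [2.44 1.82 0.42] M [ 0.6  -0.66  0.25] gap 11.78 j [-0.02  0.41 -0.21 -0.   -0.95 -0.49] e6 0.32740973867475986
```

Request:
jog_arm(moves=[{"slide":[0,0,0.3],"twist":[0,0,4],"gripper":255},{"slide":[0,0,0.6],"twist":[0,0,8],"gripper":255},{"slide":[0,0,0.8],"twist":[0,0,12],"gripper":255}])

```text
clock: 15.22
position: [563.9, -169.3, 129.5]
ee_rot: [0.0, -0.412, 0.911, 0.0]
contact_force: [1.6, 2.8, 1.3]
finger_gap: 12.1
```

```bash
python3 -c "
from h import *
tell()"
```

```text
t 15.22 p [ 563.91 -169.33  129.48] yaw -131.3382342255386 F [1.58 2.81 1.34] M [ 0.85 -0.48  0.22] gap 12.14 j [-0.02  0.41 -0.21 -0.   -0.95 -0.7 ] e6 0.32622557133436203
```

Request:
jog_arm(moves=[{"slide":[0,0,0.3],"twist":[0,0,4],"gripper":255},{"slide":[0,0,0.6],"twist":[0,0,8],"gripper":255}])

```text
clock: 15.38
position: [563.8, -169.2, 128.9]
ee_rot: [0.0, -0.347, 0.938, 0.0]
contact_force: [1.0, 3.6, 3.0]
finger_gap: 12.4
```

```bash
python3 -c "
from h import *
tell()"
```

```text
t 15.38 p [ 563.76 -169.18  128.89] yaw -139.34273399553172 F [1.02 3.65 2.95] M [ 1.1  -0.35  0.27] gap 12.43 j [-0.02  0.41 -0.21 -0.   -0.95 -0.84] e6 0.32776222564280033
```

Request:
jog_arm(moves=[{"slide":[0,0,0.3],"twist":[0,0,4],"gripper":255},{"slide":[0,0,0.6],"twist":[0,0,8],"gripper":255}])

```text
clock: 15.55
position: [563.7, -169.0, 128.3]
ee_rot: [-0.0, -0.281, 0.96, 0.001]
contact_force: [0.3, 4.5, 2.9]
finger_gap: 12.0
```

```bash
python3 -c "
from h import *
tell()"
```

```text
t 15.55 p [ 563.65 -169.01  128.31] yaw -147.34119194373235 F [0.31 4.53 2.9 ] M [ 1.36 -0.24  0.14] gap 12.03 j [-0.02  0.41 -0.22 -0.   -0.95 -0.98] e6 0.3274407796561718
```

Request:
jog_arm(moves=[{"slide":[0,0,0.25],"twist":[0,0,4],"gripper":255},{"slide":[0,0,0.5],"twist":[0,0,8],"gripper":255}])

```text
clock: 15.72
position: [563.5, -168.8, 127.9]
ee_rot: [-0.0, -0.214, 0.977, 0.001]
contact_force: [-0.1, 6.1, 4.8]
finger_gap: 12.6
```

```bash
python3 -c "
from h import *
tell()"
```

```text
t 15.72 p [ 563.54 -168.82  127.89] yaw -155.33483843768093 F [-0.13  6.15  4.79] M [ 1.61 -0.11  0.3 ] gap 12.62 j [-0.02  0.41 -0.22 -0.   -0.95 -1.12] e6 0.27132402174174786
```

Request:
jog_arm(moves=[{"slide":[0,0,0.25],"twist":[0,0,4],"gripper":255},{"slide":[0,0,0.5],"twist":[0,0,8],"gripper":255}])

```text
clock: 15.88
position: [563.5, -168.6, 127.4]
ee_rot: [-0.0, -0.145, 0.989, 0.001]
contact_force: [0.4, 6.0, 4.4]
finger_gap: 12.0
```

```bash
python3 -c "
from h import *
tell()"
```

```text
t 15.88 p [ 563.48 -168.61  127.44] yaw -163.3182741395968 F [0.38 6.   4.4 ] M [ 1.82 -0.15  0.26] gap 12.03 j [-0.02  0.41 -0.22 -0.   -0.95 -1.26] e6 0.23676713928580284
```

Request:
jog_arm(moves=[{"slide":[0,0,0.25],"twist":[0,0,4],"gripper":255},{"slide":[0,0,0.5],"twist":[0,0,8],"gripper":255}])

```text
clock: 16.05
position: [563.4, -168.4, 126.9]
ee_rot: [-0.0, -0.076, 0.997, 0.001]
contact_force: [0.3, 6.8, 3.5]
finger_gap: 12.2
```

```bash
python3 -c "
from h import *
tell()"
```

```text
t 16.05 p [ 563.43 -168.4   126.87] yaw -171.31956327815075 F [0.33 6.77 3.5 ] M [ 2.03 -0.07  0.31] gap 12.24 j [-0.02  0.41 -0.22 -0.   -0.95 -1.4 ] e6 0.22675054147839546
```

Request:
jog_arm(moves=[{"slide":[0,0,0.25],"twist":[0,0,4],"gripper":255},{"slide":[0,0,0.5],"twist":[0,0,8],"gripper":255}])

```text
clock: 16.22
position: [563.4, -168.2, 126.3]
ee_rot: [-0.0, -0.006, 1.0, 0.001]
contact_force: [0.6, 7.5, 3.5]
finger_gap: 12.1
```

```bash
python3 -c "
from h import *
tell()"
```

```text
t 16.22 p [ 563.4  -168.16  126.31] yaw -179.31644431559243 F [0.64 7.49 3.54] M [ 2.25 -0.09  0.34] gap 12.09 j [-0.02  0.41 -0.22 -0.   -0.94 -1.54] e6 0.21681540179997683
```

Request:
jog_arm(moves=[{"slide":[-0.3,0.4,0.2],"twist":[0,0,4],"gripper":255},{"slide":[-0.6,0.8,0.5],"twist":[0,0,8],"gripper":255},{"slide":[-0.9,1.2,0.8],"twist":[0,0,12],"gripper":255},{"slide":[-1,1.4,1.0],"twist":[0,0,16],"gripper":255},{"slide":[-1,1.4,1.3],"twist":[0,0,20],"gripper":255}])

```text
clock: 16.63
position: [563.6, -167.4, 125.0]
ee_rot: [-0.001, 0.168, 0.986, 0.0]
contact_force: [-1.2, 4.9, 4.6]
finger_gap: 11.6
```

```bash
python3 -c "
from h import *
tell()"
```

```text
t 16.63 p [ 563.6  -167.39  124.99] yaw 160.68631554360127 F [-1.21  4.94  4.65] M [1.6  0.33 0.31] gap 11.63 j [-0.01  0.41 -0.22 -0.   -0.94 -1.89] e6 0.2009954396635294
```

Request:
jog_arm(moves=[{"slide":[0,0,0.3],"twist":[0,0,4],"gripper":255},{"slide":[0,0,0.6],"twist":[0,0,8],"gripper":255},{"slide":[0,0,0.8],"twist":[0,0,12],"gripper":255}])

```text
clock: 16.88
position: [563.8, -167.1, 124.2]
ee_rot: [-0.001, 0.27, 0.963, 0.0]
contact_force: [-0.2, 5.7, 3.6]
finger_gap: 12.5
```

```bash
python3 -c "
from h import *
tell()"
```

```text
t 16.88 p [ 563.77 -167.1   124.17] yaw 148.68396003214366 F [-0.16  5.7   3.56] M [1.89 0.14 0.4 ] gap 12.46 j [-0.01  0.41 -0.22 -0.   -0.94 -2.1 ] e6 0.1872422732412815
```

Request:
jog_arm(moves=[{"slide":[0,0,0.3],"twist":[0,0,4],"gripper":255},{"slide":[0,0,0.6],"twist":[0,0,8],"gripper":255},{"slide":[0,0,0.8],"twist":[0,0,12],"gripper":255},{"slide":[0,0,1.1],"twist":[0,0,16],"gripper":255}])

```text
clock: 17.22
position: [564.1, -166.8, 123.1]
ee_rot: [-0.001, 0.401, 0.916, 0.001]
contact_force: [-0.6, 7.4, 3.7]
finger_gap: 12.0
```

```bash
python3 -c "
from h import *
tell()"
```

```text
t 17.22 p [ 564.09 -166.77  123.08] yaw 132.69321548607684 F [-0.55  7.43  3.7 ] M [2.18 0.04 0.37] gap 11.98 j [-0.01  0.41 -0.22 -0.   -0.94 -2.38] e6 0.17191152088344097
```

Request:
jog_arm(moves=[{"slide":[0,0,0.3],"twist":[0,0,4],"gripper":255},{"slide":[0,0,0.6],"twist":[0,0,8],"gripper":255},{"slide":[0,0,0.9],"twist":[0,0,12.5],"gripper":255}])

```text
clock: 17.47
position: [564.4, -166.6, 122.3]
ee_rot: [-0.001, 0.499, 0.867, 0.001]
contact_force: [-0.1, 7.2, 3.8]
finger_gap: 12.5
```

```bash
python3 -c "
from h import *
tell()
grab('wrist','w20')
tell()"
```

```text
t 17.47 p [ 564.38 -166.57  122.26] yaw 120.1951602301771 F [-0.15  7.21  3.81] M [ 2.4  -0.15  0.36] gap 12.52 j [-0.01  0.41 -0.22 -0.   -0.94 -2.6 ] e6 0.2696995250880718
t 17.52 p [ 564.39 -166.56  122.23] yaw 120.01009105490277 F [-0.15  8.01  3.27] M [ 2.31 -0.03  0.3 ] gap 12.63 j [-0.01  0.41 -0.22 -0.   -0.94 -2.6 ] e6 -0.5362028069794178
```

View pics/w20.png

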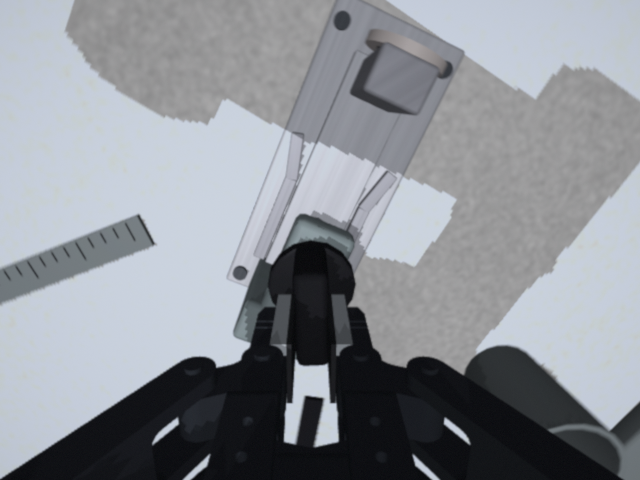

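Request:
jog_arm(moves=[{"slide":[0,0,0],"twist":[0,0,0],"gripper":200},{"slide":[0,0,0],"twist":[0,0,0],"gripper":150},{"slide":[0,0,0],"twist":[0,0,0],"gripper":80},{"slide":[0,0,0],"twist":[0,0,0],"gripper":0},{"slide":[0,0,0],"twist":[0,0,0],"gripper":0},{"slide":[0,0,0],"twist":[0,0,0],"gripper":0},{"slide":[0,0,0],"twist":[0,0,0],"gripper":0}])

```text
clock: 18.1
position: [564.7, -168.6, 121.8]
ee_rot: [-0.0, 0.498, 0.867, -0.0]
contact_force: [0.1, 0.5, 1.0]
finger_gap: 85.3
```

Request:
jog_arm(moves=[{"slide":[0,0,-20],"twist":[0,0,0],"gripper":0},{"slide":[0,0,-50],"twist":[0,0,0],"gripper":0},{"slide":[0,0,-80],"twist":[0,0,0],"gripper":0},{"slide":[0,0,-110],"twist":[0,0,0],"gripper":0},{"slide":[0,0,-110],"twist":[0,0,0],"gripper":0},{"slide":[0,0,-110],"twist":[0,0,0],"gripper":0},{"slide":[0,0,-110],"twist":[0,0,0],"gripper":0}])

```text
clock: 18.68
position: [564.3, -168.2, 231.3]
ee_rot: [-0.001, 0.498, 0.867, 0.0]
contact_force: [-0.5, 0.5, -0.1]
finger_gap: 85.4
```

```bash
python3 -c "
from h import *
tell()
im,c,st=grab('wrist','w21')
x=q(st['ee_rot']).as_matrix()[:,0]
im,c,st=grab('scene'); crop(im,200,210,420,360,3.5,'s21c')
tell()"
```

```text
t 18.68 p [ 564.26 -168.24  231.31] yaw 120.28203126900537 F [-0.52  0.45 -0.11] M [ 0.04  0.04 -0.04] gap 85.43 j [-0.02  0.32 -0.07 -0.   -1.18 -2.6 ] e6 0.00011624295893852832
t 18.78 p [ 563.96 -168.31  230.29] yaw 120.28803725453908 F [-0.5  -0.12  0.06] M [-0.06 -0.02  0.02] gap 85.5 j [-0.02  0.32 -0.07 -0.   -1.18 -2.6 ] e6 1.7878961671158322e-05
```

View pics/w21.png

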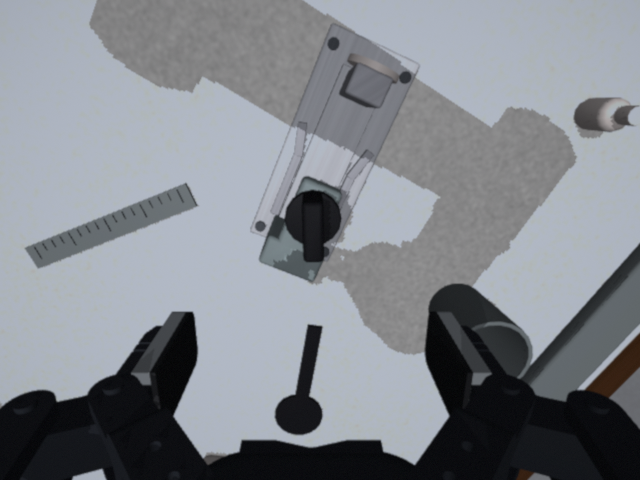

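View pics/s21c.png

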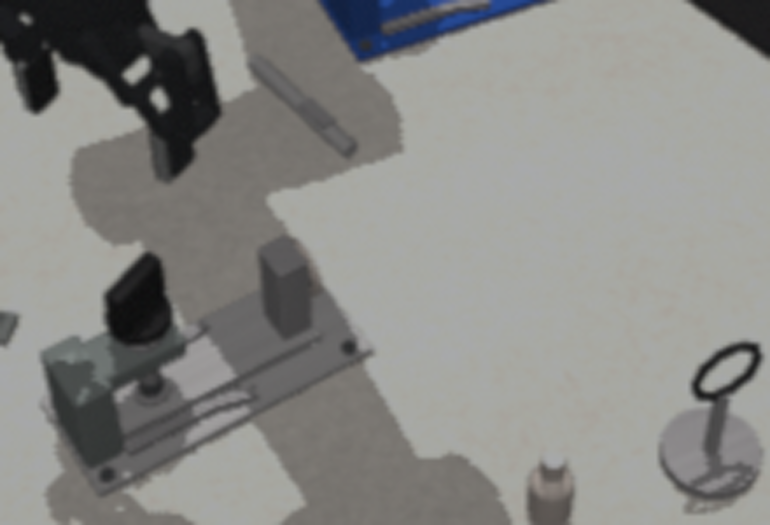

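```bash
python3 -c "
from cell import ctrl
print(ctrl.close_job())"
```

```text
the job is handed in; nothing more can be done
None
```

I mounted the target in the grey clamp and tightened the knob, then handed the job in after 18.8 s on the robot clock. No verdict was reported, and I could not read the shoe force directly.

- **Foot:** I pushed it in between the rails until the stop pushed back with about 8 N, then lowered it flat on the plate and let go. A wrist picture after release put the post within about 1 mm of its home position, midway between the plate screws.
- **Touch:** The joint-6 effort held steady until about 64° of turning, then changed between two readings 8° apart, which I took as the touch. The change was 0.09 N m over the next 0.3 rad. The moment sensor was noisier but rose over the same stretch.
- **Tightening:** I turned about 92° past the touch.

| Check | Estimated shoe force |
|---|---|
| From the turn angle | about 46 N |
| From the torque change | about 42 N |

- **Disagreement:** Both estimates fall within 39–51 N, but they differ. The torque rose at about 0.055 N m per rad instead of the 0.065 given, so I relied mainly on the angle.
- **Side force:** The hand was about 1.5 mm off the knob axis while turning, which gave a side force of up to 8 N on the tool.
- **After release:** The last pictures show the knob bar still at the angle I left it and the target upright in the same place. No bystander in view had visibly moved, but I did not measure them.

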